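# Weigh out a batch of test nuts into the dipping basket and hang it on the dip arm

### The arm

A 6-joint arm with a two-finger parallel gripper is mounted at the origin on a cart in front of the work surface, level with it; the furniture and walls round the work are solid. World frame = base frame: x ahead of the robot, y to its left, z up, the work surface at z = 0. Lengths are in mm, angles in rad, forces in N, time in s.
With the tool pointing down it reaches from about 350 to 1000 mm from the base axis. Payload 7.1 kg.
Tool frame: the origin (TCP) lies on the centre line of the jaws, within the pads' length; the fingertips stand arm.tips_ahead ahead of it and the grasp point (between the pads) lies 3 mm ahead of it (arm.tips_ahead is the distance from the TCP to the fingertips, in mm); z points along the fingers, y is the line along which they close (so a half turn about z gives the same grasp; the last joint's range is limited). The gripper opens to 85 mm and grips with 20 to 120 N. Pads are 22 mm wide; open, the fingers measure 114 mm over their backs; the gripper's body (76 mm by 85 mm) begins 54 mm behind the grasp point. The pads swing forward as they close: fully open they stand 13 mm farther back than shut.
Start: joints at [-1.208, 0.423, 1.63, -0, 1.089, -0.019], TCP at [232.886, -579.974, 253.319] pointing down, gripper open.
Joint ranges: [-3, 3], [-0.9, 2.11], [0.09, 2.58], [-1.31, 4.45], [0.11, 2.69], [-2.54, 2.54]. Speed limits (rad/s): [2.39, 2.39, 3.01, 3.14, 3.14, 3.14].

### API

Orientations are given as a rotation vector (axis times angle).
In Python, from bench import arm, viewer gives the robot as it stands.
- The arm moves only by the tool send_rows, never from a script. Its argument "targets" is a list that holds one entry, the list of rows, each a list of 5 numbers: the shift along the tool's x, y, z normalised to -1 to 1, where 1 is 0.2 m, then the turn about the tool's z normalised to -1 to 1, where 1 is 45 degrees, then the closure, from -1 (fully open) to 1 (shut). In form: [[[tx, ty, tz, turn, grip], ...]]. A call has exactly 8 rows; each row is the pose to reach, as a shift and turn from the pose commanded when the call began, along the tool's axes at that moment; what a row does not reach only later rows make up. A row lasts 1/10 s, in which the tool goes at most 50 mm and 8.59 degrees, less where a joint would pass 70% of its speed; a pose out of reach is approached as far as the arm can. A call with a number of a shift or a turn outside -1 to 1 is refused whole. A call with a gripper value outside its range is refused whole. The fingers move at their own pace and stop on an object; "grip_force" is the grip in N (left out, the last holds). Time passes only in rows, so rows that repeat a pose let the fingers close, or fill a call up. It gives the time, the measured TCP pose, the force, the opening and the grip force at its end, in the units of the state.
- arm.get_state(): the state, without advancing time (a new reading comes with each control period).
- viewer.camera(name): name is "side" or "top"; returns a dict with "pixels" (480x640x3 uint8, red, green, blue), "fx", "fy", "cx", "cy" (pixels), "R" (3x3) and "t" (3): a world point X has camera coordinates R X + t. Camera axes: x right, y down, z forward; pixel columns grow to the right and rows downward; lengths in mm; the calibration is good to about 2 mm. A picture is of the moment at which its call begins. There is no depth.
- arm.finish_job(): hands the job in; it is judged then, once.
The state is a dict: "time_s": time; "qpos": joint angles; "qd": joint speeds; "joint_torque": joint torques, N m; "eef_pos": TCP position; "eef_rot": TCP orientation; "wrist_force": force on the tool from outside, world axes, zero at the start; "wrist_torque": the same for the moment, N m; "grip_width": opening from 0.0 (shut) to 1.0 (fully open); "gripper_force": force on a finger pad.
Only numpy, scipy, OpenCV 4.12 (cv2) and the standard library are available. Lean on these libraries where they do the work, as an engineer would, in place of code of your own. Each camera call takes 0.05 s, during which the arm holds its last target. There are 200 camera calls.

### The job

Make up one batch of nuts for the immersion test: put the nuts that lie stray on the bench back into the steel tipping bin, and set the wire basket fully down in the scale's nest so that it pushes the presence switch's lever aside. Then raise the bin's handle just until the nuts begin to slide, hold it there while a few drop into the basket, and let the bin back down level with the scale's pointer standing in the green band; never tip the bin without the basket on its switch. Finally hang the loaded basket by its bail over the middle of the dip arm's rod and let go, with every nut either in the basket or in the bin and the other things on the bench left where they stand.

Things in the scene. Friction and masses are not known exactly. Their poses are not given: they have to be found in the camera images.
- pivot (a point): dosing stand, fixed: dark steel base 350 x 110 mm with a tipping sheet-steel bin at one end and a white dial scale at the other. This point: middle of the bin's pivot axis, 85 mm above the bench. Frame: +x is the way the bin pours (bin towards scale), y along the pivot axis, z up.
- bin (a joint): tilt of the bin about the pivot, rad: 0 level on its rest, 0.75 most, growing as the handle rises and the nose dips. Let go, it falls back level (0.5 kg; 3 to 4 N lifts the handle). Nuts begin to slide between 0.24 and 0.50, some sooner than others, and speed up fast if tilted much further; tilting back 0.1 to 0.15 stops them.
- bin_floor (a point): centre of the bin's inner floor, moving with it: x to the open nose, y across, z up. Inside 170 mm long (x), 76 wide; side and rear walls 44 mm high (30 mm near the nose), 3 thick; the nose end has no wall. Level, the floor is 135 mm above the bench. Tilting swings the nose 15 to 25 mm forward and down over the near rim of a basket in the nest.
- bin_handle (a point): middle of the bin's handle, moving with it: black round bar 12 mm thick, 74 mm long, along y of pivot, between two arms (67 mm clear), 45 mm behind the rear wall. Level, it is 161 mm above the bench and 185 mm behind the pivot; it moves on an arc of 200 mm radius about the pivot axis and turns easily in a grip.
- nest (a point): middle of the scale platform's top, 90 mm ahead of the pivot, 50 mm above the bench when empty; axes as pivot. Flared guides 12 mm high round a place 108 (x) by 124 mm (y): the basket goes in from above with 4 mm play, its y along the stand's y, either way round. The dial (100 mm in diameter, top 160 mm above the bench) stands 100 mm to its +y.
- switch (a joint): basket presence switch at the nest's far (+x) end: black box 50 mm high with a hinged steel lever and red tip hanging 15 mm into the nest; rad, 0 free, about 0.3 to 0.6 when the far wall of a basket fully down in the nest pushes it aside, pressed above 0.2. Light spring, under 1 N.
- pointer (a joint): red pointer of the dial scale, rad clockwise from zero: 0 empty, 1.33 with the empty basket, and 0.22 more for each nut in it. The green band runs from 1.88 to 2.54: three, four or five nuts in the basket. The platform sinks 3.9 mm under the basket and 0.65 mm more a nut.
- basket: steel wire basket, open on top, 100 (x) x 116 (y) x 47 mm high, walls 3 mm, 0.2 kg; origin: middle of its underside, z up. A rigid bail 6 mm thick stands across its middle in the y-z plane, up to a kink 121 mm above the underside. On it stands a blue square lifting knob, 24 x 24 mm (sides along x and y), from 121 to 160 mm above the underside.
- bail_top (a point): underside of the bail's kink in the middle, 115 mm above the basket's underside: it rests on the rod when the basket hangs. The opening below it, down to the basket's rim, is 68 mm high and about 107 mm wide (y), narrowing upwards.
- rod_mid (a point): top of the dip arm's rod in the middle of its free length: the basket shall hang here. The rod is a level steel bar 12 mm thick, its axis 255 mm above the bench; x runs along it towards the upright of the lab stand (125 mm on, 295 mm high), z up; its free end, a black ball 18 mm in diameter, is 89 mm back (-x). A white drip tray 150 x 120 x 22 mm lies under it.
- nut_1: bright hexagon nut, 24 mm across flats, 14 mm thick, 33 g, with a 16 mm hole; origin at its centre; starts lying in the bin (may be absent)
- nut_2: bright hexagon nut, 24 mm across flats, 14 mm thick, 33 g, with a 16 mm hole; origin at its centre; starts lying in the bin (may be absent)
- nut_3: bright hexagon nut, 24 mm across flats, 14 mm thick, 33 g, with a 16 mm hole; origin at its centre; starts lying in the bin (may be absent)
- nut_4: bright hexagon nut, 24 mm across flats, 14 mm thick, 33 g, with a 16 mm hole; origin at its centre; starts lying in the bin (may be absent)
- nut_5: bright hexagon nut, 24 mm across flats, 14 mm thick, 33 g, with a 16 mm hole; origin at its centre; starts lying in the bin (may be absent)
- nut_6: bright hexagon nut, 24 mm across flats, 14 mm thick, 33 g, with a 16 mm hole; origin at its centre; starts lying in the bin (may be absent)
- nut_7: bright hexagon nut, 24 mm across flats, 14 mm thick, 33 g, with a 16 mm hole; origin at its centre; starts lying in the bin (may be absent)
- nut_8: a like hexagon nut, 24 mm across flats, 14 mm thick, 33 g, origin at its centre; starts lying flat, stray on the bench (may be absent)
- nut_9: a like hexagon nut, 24 mm across flats, 14 mm thick, 33 g, origin at its centre; starts lying flat, stray on the bench (may be absent)
- nut_10: a like hexagon nut, 24 mm across flats, 14 mm thick, 33 g, origin at its centre; starts lying flat, stray on the bench (may be absent)
- nut_11: a like hexagon nut, 24 mm across flats, 14 mm thick, 33 g, origin at its centre; starts lying flat, stray on the bench (may be absent)
- dropper_bottle: brown dropper bottle, 35 mm wide, 76 mm high, loose bystander; origin under its centre
- vial_violet: vial with violet content and black cap, 29 mm wide, 57 mm high, loose bystander; origin under its centre
- ink_teal: ink pot with teal lid, 56 mm wide, 51 mm high, loose bystander; origin under its centre
Not all that is in view belongs to the job. Of the things that look like the basket, the middle-sized one is meant.

How it is judged:
By the outcome, as a careful person would: the job done as asked, in the order asked, and still so for the second after the job is handed in, with the robot touching nothing.
Of nut_1, nut_2, nut_3, nut_4, nut_5, nut_6, nut_7 only 5 to 7 are there at a start; the rules pass over those that are not, and their reading is None.
Of nut_8, nut_9, nut_10, nut_11 only 2 to 4 are there at a start; the rules pass over those that are not, and their reading is None.
At some moment in a run one of nut_10, nut_11 may be knocked a few centimetres aside while the robot is not near it.
Once in a run the grip may slacken for a moment while it holds something.
It also fails if it takes over 200 s, if anything falls off the work surface, if the arm or the gripper's body presses on something with over 40 N, if the wrist force passes 120 N, or if a joint passes its speed limit or range.

## Working session

There is one attempt and no reset: what is moved stays moved. The work goes in short steps, Python scripts to look and compute and a tool call to move; the robot and the scene stay as the last step left them, time stands still between calls to the robot, and variables do not carry over. Pictures are saved under pics/ and viewed, at most 14 in all, crops included, and the job is handed in when it is done.

Besides the shell and the picture viewer there is one more tool, called after "Emit:" as name([rows], argument=value, ...), one row to a line, values as JSON. send_rows: Moves the arm, as the interface text tells. Scaled input: -1 to 1 covers 0.2 m each way for a shift and 45 degrees each way for a turn. Its arguments: {"type":"object","properties":{"targets":{"type":"array","items":{"type":"array","items":{"type":"array","items":{"type":"number"}}}},"grip_force":{"type":"number"}},"required":["targets"]}

```bash
ls; mkdir -p pics; cat > h.py <<'E'
import numpy as np, cv2
from bench import arm, viewer
from scipy.spatial.transform import Rotation as Ro
def shot(n,f=None,crop=None,scale=1):
    c=viewer.camera(n); 
    if f: save(c,f,crop,scale)
    return c
def save(c,f,crop=None,scale=1):
    p=np.array(c["pixels"])[:,:,::-1]
    if crop: x0,y0,x1,y1=crop; p=p[y0:y1,x0:x1]
    cv2.imwrite("pics/"+f,cv2.resize(p,None,fx=scale,fy=scale,interpolation=cv2.INTER_CUBIC))
def ray(c,u,v):
    R=np.array(c["R"]);t=np.array(c["t"])
    d=R.T@np.array([(u-c["cx"])/c["fx"],(v-c["cy"])/c["fy"],1]); return -R.T@t,d
def atz(c,u,v,z):
    o,d=ray(c,u,v); return (o+d*(z-o[2])/d[2]).round(1)
def proj(c,X):
    q=np.array(c["R"])@np.array(X,float)+np.array(c["t"]); return np.round([c["fx"]*q[0]/q[2]+c["cx"],c["fy"]*q[1]/q[2]+c["cy"]],1)
def tri(c1,p1,c2,p2):
    o1,d1=ray(c1,*p1);o2,d2=ray(c2,*p2)
    A=np.stack([d1,-d2],1);s=np.linalg.lstsq(A,o2-o1,rcond=None)[0]
    a,b=o1+d1*s[0],o2+d2*s[1]; return ((a+b)/2).round(1),np.linalg.norm(a-b).round(1)
def st():
    s=arm.get_state(); R=Ro.from_rotvec(s["eef_rot"]).as_matrix()
    print("t",s["time_s"],"pos",np.round(s["eef_pos"],1),"w",round(s["grip_width"],3),"f",np.round(s["wrist_force"],1),"gf",s["gripper_force"]);print("q",np.round(s["qpos"],3)); return s,R
def go(X,yaw=None):
    """normalised shift to TCP X and turn so that tool y axis is at world yaw (deg)"""
    s,R=st(); d=R.T@(np.array(X)-s["eef_pos"])/200
    y0=np.degrees(np.arctan2(R[1,1],R[0,1])); print("shift",d.round(3),"tool y yaw",y0.round(1),"tilt",R[:,2].round(3))
    if yaw is not None:
        k=(yaw-y0+90)%180-90; print("turn world",k.round(1),"-> tool turn norm",(-k/45).round(3))
E
python3 - <<'E'
from h import *
a=shot("top","top0.png");b=shot("side","side0.png")
s,R=st();print(R.round(3),arm.tips_ahead)
for c in(a,b): print(c["fx"],c["cx"],c["cy"],np.round(c["R"],3),np.round(c["t"]))
E
```

```text
pics
t 0.1 pos [ 232.7 -579.6  252.6] w 0.996 f [ 0.1 -0.1 -0.7] gf 0.0
q [-1.208  0.424  1.631  0.     1.089 -0.019]
[[ 0.928  0.373 -0.   ]
 [ 0.373 -0.928  0.001]
 [ 0.    -0.001 -1.   ]] 22.0
560.6119944927981 321.2206417064472 242.39400629567848 [[-0.057 -0.998  0.   ]
 [-0.912  0.052 -0.406]
 [ 0.406 -0.023 -0.914]] [ -60.  593. 1862.]
438.1259565959064 316.4468489098468 240.37738261450193 [[ 0.986 -0.169 -0.003]
 [-0.081 -0.452 -0.889]
 [ 0.149  0.876 -0.459]] [-590.  155. 1324.]
```

View pics/top0.png

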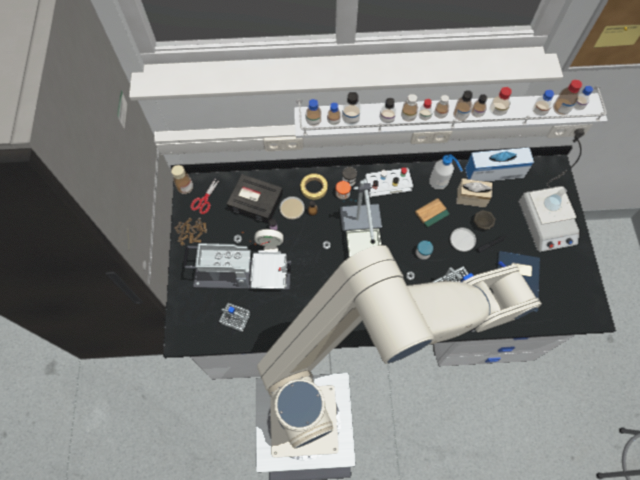

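View pics/side0.png

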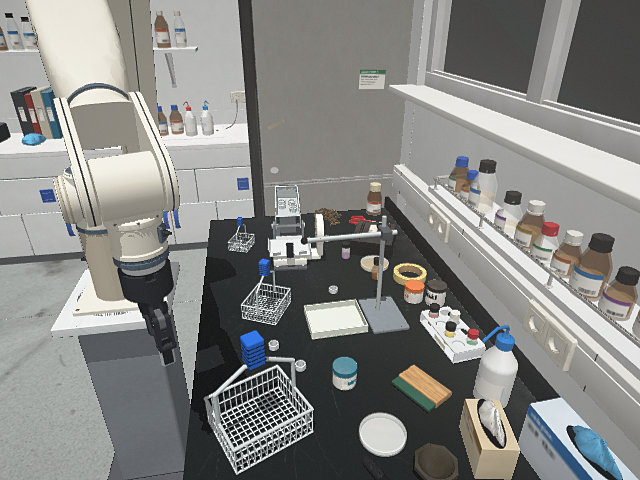

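Candidates for the basket, in side-view pixels: small (240,240), middle (266,300) and large (258,415). The middle one at (266,300) is the one meant, and the arm hides it in the top view. Next I check it in close crops.

```bash
python3 - <<'E'
from h import *
a=shot("top","t1.png",(165,160,485,360),2.5);b=shot("side","s1.png",(200,175,460,385),2.85)
import pickle;pickle.dump((a,b),open("c0.pkl","wb"))
E
```

```text
(no output)
```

View pics/t1.png

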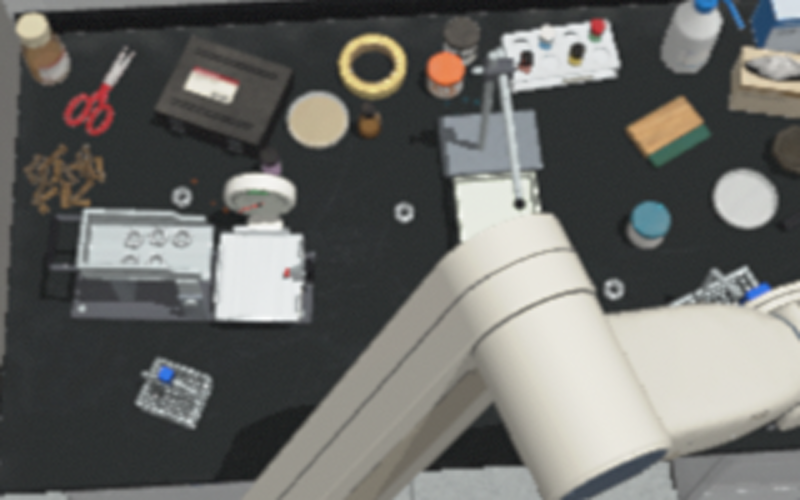

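View pics/s1.png

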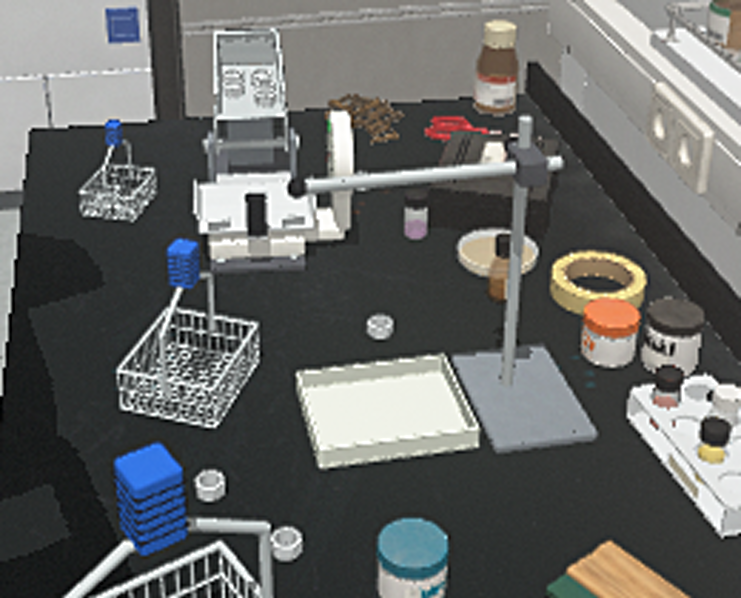

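The crop confirms the middle-sized basket at crop (190,350) in the side view, with its knob at (182,265). There are 5 nuts visible in the bin. The strays are at top crop (181,197), (404,212) and (614,289), plus one at side crop (210,485).

```bash
python3 - <<'E'
from h import *
import pickle;a,b=pickle.load(open("c0.pkl","rb"))
T=lambda u,v:(165+(u+.5)/2.5-.5,160+(v+.5)/2.5-.5)
S=lambda u,v:(200+(u+.5)/2.85-.5,175+(v+.5)/2.85-.5)
for n,p in dict(A=(181,197),B=(404,212),C=(614,289)).items(): print(n,"top",atz(a,*T(*p),10))
for n,p in dict(B=(380,326),C=(287,543),D=(210,485)).items(): print(n,"side",atz(b,*S(*p),8))
print("ball",tri(a,T(519,203),b,S(297,187)))
print("rod/clamp",tri(a,T(500,66),b,S(528,168)))
print("ball z255",atz(a,*T(519,203),255),atz(a,*T(503,85),255), "side",atz(b,*S(297,187),255),atz(b,*S(505,174),255))
for n,p in dict(tl=(218,233),tr=(304,234),bl=(214,320),br=(306,322)).items(): print("platf",n,atz(a,*T(*p),60))
for n,p in dict(tl=(84,208),tr=(214,222),bl=(74,272),br=(212,280)).items(): print("bin rim",n,atz(a,*T(*p),179 if n[1]=='l' else 165))
print("handle ends",atz(a,*T(58,215),161),atz(a,*T(52,268),161))
print("base",atz(a,*T(72,318),15),atz(a,*T(312,322),15))
print("dial top",atz(a,*T(260,180),160))
print("switch red",atz(a,*T(287,273),80),"box side top",atz(b,*S(257,194),100))
for n,p in dict(l=(118,373),f=(210,427),r=(259,350),bk=(175,305)).items(): print("bk rim",n,atz(b,*S(*p),47))
for n,p in dict(l=(124,411),f=(210,427)).items(): print("bk bottom",n,atz(b,*S(*p),0))
print("knob top",atz(b,*S(183,244),160),"knob mid",atz(b,*S(182,265),140))
for n,p in dict(tray1=(296,375),tray2=(443,355),tray3=(478,432),tray4=(320,466)).items(): print(n,atz(b,*S(*p),22))
print("teal",atz(b,*S(413,540),51), "vial",atz(b,*S(416,195),57))
print("small knob",atz(a,*T(166,373),110))
print("large knob",atz(b,*S(150,460),220))
E
```

```text
A top [673.9 220.   10. ]
B top [ 629.9 -115.5   10. ]
C top [ 488.9 -416.3   10. ]
B side [ 630.  -109.6    8. ]
C side [ 489.2 -411.5    8. ]
D side [ 432.4 -329.     8. ]
ball (array([ 524.5, -258.7,  258.6]), np.float64(1.1))
rod/clamp (array([ 731.4, -252. ,  256.1]), np.float64(4.3))
ball z255 [ 526.7 -259.1  255. ] [ 704.5 -253.9  255. ] side [ 524.9 -252.1  255. ] [ 706.3 -259.5  255. ]
platf tl [590. 159.  60.]
platf tr [581.3  33.9  60. ]
platf bl [456.2 165.6  60. ]
platf br [445.8  35.4  60. ]
bin rim tl [586.8 329.8 179. ]
bin rim tr [561.8 152.9 165. ]
bin rim bl [492.8 340.3 179. ]
bin rim br [476.2 156.1 165. ]
handle ends [586.5 369.3 161. ] [507.7 374.4 161. ]
base [487.2 376.7  15. ] [461.2  28.7  15. ]
dial top [624.6  88.6 160. ]
switch red [513.9  59.1  80. ] box side top [519.5  36.8 100. ]
bk rim l [ 358.  -201.8   47. ]
bk rim f [ 436.9 -297.9   47. ]
bk rim r [ 493.6 -187.4   47. ]
bk rim bk [418.  -92.3  47. ]
bk bottom l [ 360.  -198.8    0. ]
bk bottom f [ 439.6 -237.7    0. ]
knob top [ 428.1 -166.   160. ] knob mid [ 425.7 -170.4  140. ]
tray1 [ 527.6 -199.9   22. ]
tray2 [ 676.9 -192.    22. ]
tray3 [ 678.4 -315.6   22. ]
tray4 [ 529.  -337.2   22. ]
teal [ 581.1 -470.8   51. ] vial [712.6  83.2  57. ]
small knob [365.8 225.5 110. ]
large knob [ 386.1 -546.6  220. ]
```

Emit:
send_rows([
  [[0.7,-0.4,0,0.487,0.1],[0.7,-0.4,0,0.487,0.1],[0.7,-0.4,0,0.487,0.1],[0.7,-0.4,0,0.487,0.1],[0.7,-0.4,0,0.487,0.1],[0.7,-0.4,0,0.487,0.1],[0.7,-0.4,0,0.487,0.1],[0.7,-0.4,0,0.487,0.1]],
], grip_force=40)

```text
time_s: 1.0
eef_pos: [332.2, -454.6, 253.2]
eef_rot: [3.141, -0.003, -0.0]
wrist_force: [0.2, -0.4, -0.6]
grip_width: 0.45
gripper_force: 0.0
```

Emit:
send_rows([
  [[0.498,-0.62,0,0,0.1],[0.498,-0.62,0,0,0.1],[0.498,-0.62,0,0,0.1],[0.498,-0.62,0,0,0.1],[0.498,-0.62,0.5,0,0.1],[0.498,-0.62,0.5,0,0.1],[0.498,-0.62,0.5,0,0.1],[0.498,-0.62,0.5,0,0.1]],
])

```text
time_s: 1.8
eef_pos: [432.1, -330.3, 153.3]
eef_rot: [-3.14, 0.003, 0.003]
wrist_force: [0.5, -0.6, 1.0]
grip_width: 0.448
gripper_force: 0.0
```

```bash
cat >> h.py <<'E'
def plan(wps):
    """wps: (x,y,z,yaw) each relative to the previous; prints normalised moves"""
    s=arm.get_state(); R=Ro.from_rotvec(s["eef_rot"]).as_matrix(); p=np.array(s["eef_pos"]); y0=np.degrees(np.arctan2(R[1,1],R[0,1]))
    for w in wps:
        yw=w[3] if len(w)>3 else y0
        a=np.radians(y0); ty=np.array([np.cos(a),np.sin(a)]); tx=np.array([-np.sin(a),np.cos(a)])*-1
        tx=np.array([-ty[1],ty[0]])  # tool x = y x z, z down
        d=np.array(w[:3])-p
        k=(yw-y0+90)%180-90
        print(w,"->",np.round([tx@d[:2]/200,ty@d[:2]/200,-d[2]/200,-k/45],3)); p=np.array(w[:3],float); y0=y0+k
E
python3 - <<'E'
from h import *
s,R=st();print(R.round(3),arm.tips_ahead)
a=shot("top");b=shot("side")
f=np.zeros((600,800,3),np.uint8)
A=np.array(a["pixels"])[230:330,165:485,::-1]; B=np.array(b["pixels"])[230:450,190:350,::-1]
cv2.imwrite("pics/m1.png",np.hstack([cv2.resize(A[:,40:320],None,fx=1.5,fy=4.4) if 0 else cv2.resize(np.array(a["pixels"])[230:330,325:485,::-1],(400,250),interpolation=2),cv2.resize(B,(400,550),interpolation=2)[:250]]) if 0 else np.vstack([cv2.resize(np.array(a["pixels"])[235:335,300:460,::-1],(400,250),interpolation=2),cv2.resize(np.array(b["pixels"])[270:400,200:360,::-1],(400,325),interpolation=2)]))
import pickle;pickle.dump((a,b),open("c1.pkl","wb"))
E
```

```text
t 1.8 pos [ 432.1 -330.3  153.3] w 0.448 f [ 0.5 -0.6  1. ] gf 0.0
q [-0.675  0.447  1.876 -0.     0.821  0.898]
[[ 1.    -0.002 -0.002]
 [-0.002 -1.     0.001]
 [-0.002 -0.001 -1.   ]] 22.0
```

View pics/m1.png

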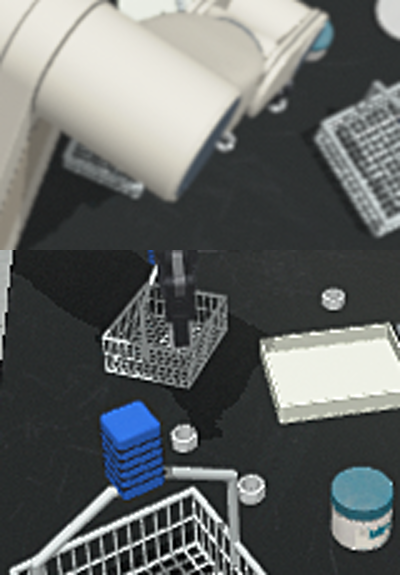

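The montage shows nut D at top px (390.4,292.2) and side px (274,345), nut C at top px (411.6,277), with the gripper above D. C stands clear of the large basket.

```bash
python3 - <<'E'
from h import *
import pickle;a,b=pickle.load(open("c1.pkl","rb"))
print("D",atz(a,390.2,292,10),atz(b,273.9,345,8)," C",atz(a,411.5,276.9,10),atz(b,200+251*.4,270+(488-250)*.4,8))
print(tri(a,(390.2,292),b,(273.9,345)))
# handle/tri check of the gripper tips
print(proj(b,[432,-330,131]))
for n in ((320,130),(385,90)): print("large rim",atz(a,300+n[0]/2.5,235+n[1]/2.5,70))
for z in (47,):
  for n in((70,160),(135,193)): print("mid",atz(a,300+n[0]/2.5,235+n[1]/2.5,z), atz(a,300+n[0]/2.5,235+n[1]/2.5,0))
E
```

```text
D [ 428.7 -335.6   10. ] [ 433.7 -329.7    8. ]  C [ 482.4 -419.9   10. ] [ 489.2 -411.6    8. ]
(array([ 431. , -335. ,   11.3]), np.float64(5.3))
[270.7 304.7]
large rim [ 419.5 -461.9   70. ]
large rim [ 474.3 -562.7   70. ]
mid [ 402.9 -107.4   47. ] [ 418.3 -108.9    0. ]
mid [ 349.3 -195.4   47. ] [ 363.4 -199.    -0. ]
```

Emit:
send_rows([
  [[-0.005,0.013,0.3,0,-0.3],[-0.005,0.013,0.5,0,-0.3],[-0.005,0.013,0.615,0,-0.3],[-0.005,0.013,0.615,0,-0.3],[-0.005,0.013,0.615,0,0.7],[-0.005,0.013,0.615,0,0.7],[-0.005,0.013,0.615,0,0.7],[-0.005,0.013,0.615,0,0.7]],
])

```text
time_s: 2.7
eef_pos: [433.4, -333.7, 33.3]
eef_rot: [3.138, -0.001, 0.006]
wrist_force: [-0.5, -0.3, 8.9]
grip_width: 0.256
gripper_force: 38.8
```

```bash
python3 - <<'E'
from h import *
st()
a=shot("top");b=shot("side","s2.png",(230,310,310,370),5)
E
```

```text
t 2.7 pos [ 433.4 -333.7   33.3] w 0.256 f [-0.5 -0.3  8.9] gf 38.783603981137276
q [-0.678  0.654  1.903 -0.     0.579  0.894]
```

View pics/s2.png

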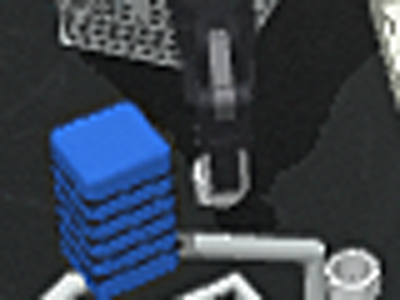

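The grip holds the nut at width 0.256, and the tips touch the bench at TCP z≈33. Carrying D to the bin now.

Emit:
send_rows([
  [[0,0,-0.3,0,0.7],[0,0,-0.55,0,0.7],[0,0,-0.8,0,0.7],[0,0,-1,0,0.7],[0,-0.25,-1,0,0.7],[0,-0.5,-1,0,0.7],[0,-0.75,-1,0,0.7],[0,-1,-1,0,0.7]],
], grip_force=60)

```text
time_s: 3.6
eef_pos: [431.9, -130.8, 232.5]
eef_rot: [3.14, -0.003, 0.006]
wrist_force: [1.1, -0.2, 0.7]
grip_width: 0.238
gripper_force: 58.8
```

Emit:
send_rows([
  [[0.04,-0.2,-0.1,0,0.7],[0.08,-0.4,-0.1,0,0.7],[0.12,-0.6,-0.1,0,0.7],[0.16,-0.8,-0.1,0,0.7],[0.2,-1,-0.1,0,0.7],[0.2,-1,-0.1,0,0.7],[0.2,-1,-0.1,0,0.7],[0.2,-1,-0.1,0,0.7]],
])

```text
time_s: 4.4
eef_pos: [471.8, 67.1, 251.2]
eef_rot: [3.142, -0.002, 0.002]
wrist_force: [-0.1, 0.0, -0.4]
grip_width: 0.236
gripper_force: 58.9
```

Emit:
send_rows([
  [[0.05,-0.2,0,0.133,0.7],[0.1,-0.4,0,0.133,0.7],[0.15,-0.6,0,0.133,0.7],[0.2,-0.8,0,0.133,0.7],[0.23,-1,0,0.133,0.7],[0.23,-1,0,0.133,0.7],[0.23,-1,0,0.133,0.7],[0.23,-1,0,0.133,0.7]],
])

```text
time_s: 5.2
eef_pos: [518.0, 266.0, 250.3]
eef_rot: [3.136, -0.168, -0.001]
wrist_force: [-0.1, -0.1, -0.5]
grip_width: 0.237
gripper_force: 58.9
```

```bash
python3 - <<'E'
from h import *
st(); plan([(519,285,252),(519,285,192)])
a=shot("top");b=shot("side")
A=np.array(a["pixels"]);B=np.array(b["pixels"])
cv2.imwrite("pics/m2.png",np.vstack([cv2.resize(A[225:345,160:400,::-1],(720,360),interpolation=2),cv2.resize(B[180:260,220:460,::-1],(720,240),interpolation=2)]))
import pickle;pickle.dump((a,b),open("c2.pkl","wb"))
E
```

```text
t 5.2 pos [518.  266.  250.3] w 0.237 f [-0.1 -0.1 -0.5] gf 58.92465736716986
q [ 0.454  0.365  1.729 -0.     1.049  2.132]
(519, 285, 252) -> [-0.005 -0.095 -0.008 -0.   ]
(519, 285, 192) -> [ 0.   0.   0.3 -0. ]
```

View pics/m2.png

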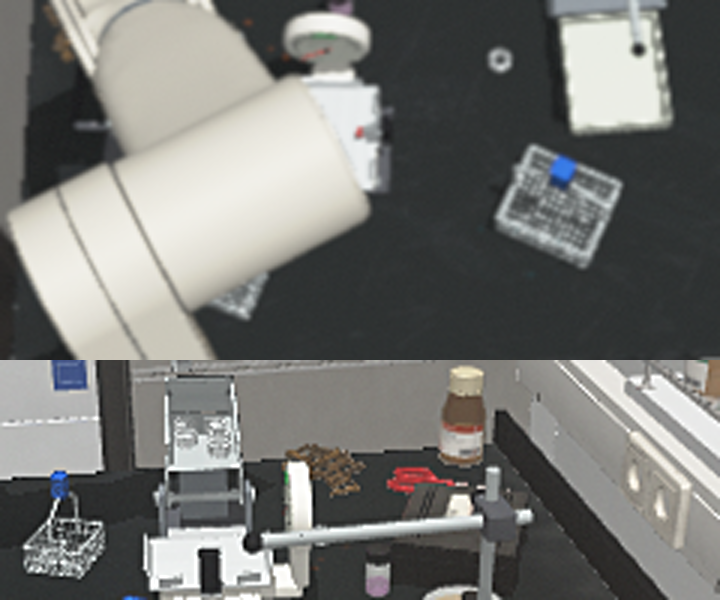

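The top view now shows the middle basket with its knob at montage (563,170) and rim corners (532,148), (621,187) and (498,215). The rod's ball is at (638,48) and nut B at (500,60). Dropping D.

Emit:
send_rows([
  [[-0.005,-0.095,0,0,0.7],[-0.005,-0.095,0.15,0,0.7],[-0.005,-0.095,0.29,0,0.7],[-0.005,-0.095,0.29,0,0.7],[-0.005,-0.095,0.29,0,0.18],[-0.005,-0.095,0.29,0,0.18],[-0.005,-0.095,0.29,0,0.18],[-0.005,-0.095,0.1,0,0.18]],
])

```text
time_s: 6.1
eef_pos: [516.9, 285.5, 227.5]
eef_rot: [3.133, -0.165, -0.01]
wrist_force: [0.2, -0.2, 0.2]
grip_width: 0.413
gripper_force: 0.0
```

```bash
python3 - <<'E'
from h import *
st(); plan([(440,100,252,-90),(440,-95,252),(450,-285,252),(486,-416,200),(486,-416,34)])
import pickle;a,b=pickle.load(open("c2.pkl","rb"))
M=lambda u,v:(160+(u+.5)/3-.5,225+(v+.5)/3-.5)
for n,p in dict(top=(532,148),right=(621,187),bot=(586,251),left=(498,211)).items(): print(n,atz(a,*M(*p),45))
print("knob top c",atz(a,*M(563,166),160),atz(a,*M(563,184),125))
print("B",atz(a,*M(500,60),10)," ball",atz(a,*M(638,48),255))
print("platform corners",[atz(a,*M(*p),60) for p in ((378,86),(384,190))])
E
```

```text
t 6.1 pos [516.9 285.5 227.5] w 0.413 f [ 0.2 -0.2  0.2] gf 0.0
q [0.484 0.407 1.724 0.    1.019 2.161]
(440, 100, 252, -90) -> [-0.285  0.963 -0.122 -0.134]
(440, -95, 252) -> [-0.     0.975 -0.    -0.   ]
(450, -285, 252) -> [ 0.05  0.95 -0.   -0.  ]
(486, -416, 200) -> [ 0.18   0.655  0.26  -0.   ]
(486, -416, 34) -> [ 0.    0.    0.83 -0.  ]
top [ 496.1 -145.8   45. ]
right [ 440.5 -248.3   45. ]
bot [ 363.8 -200.2   45. ]
left [ 418.9 -100.1   45. ]
knob top c [ 429.2 -173.2  160. ] [ 420.2 -174.   125. ]
B [ 629.2 -115.5   10. ]  ball [ 527.5 -259.3  255. ]
platform corners [array([581.3,  36.2,  60. ]), array([447.6,  33.3,  60. ])]
```

Emit:
send_rows([
  [[0,0,-0.12,0,0.18],[-0.05,0.16,-0.12,-0.134,0.0],[-0.1,0.36,-0.12,-0.134,-0.3],[-0.15,0.56,-0.12,-0.134,-0.3],[-0.22,0.76,-0.12,-0.134,-0.3],[-0.285,0.963,-0.12,-0.134,-0.3],[-0.285,0.963,-0.12,-0.134,-0.3],[-0.285,0.963,-0.12,-0.134,-0.3]],
])

```text
time_s: 6.9
eef_pos: [442.8, 100.7, 255.6]
eef_rot: [-3.141, 0.003, -0.004]
wrist_force: [0.0, 0.8, 0.3]
grip_width: 0.65
gripper_force: 0.0
```

Emit:
send_rows([
  [[0,0.24,0,0,-0.3],[0,0.48,0,0,-0.3],[0,0.72,0,0,-0.3],[0,0.975,0,0,-0.3],[0,0.975,0,0,-0.3],[0,0.975,0,0,-0.3],[0,0.975,0,0,-0.3],[0,0.975,0,0,-0.3]],
])

```text
time_s: 7.7
eef_pos: [442.6, -92.4, 254.4]
eef_rot: [-3.141, -0.004, -0.0]
wrist_force: [0.2, -0.4, 0.1]
grip_width: 0.651
gripper_force: 0.0
```

Emit:
send_rows([
  [[0,0.24,0,0,-0.3],[0,0.48,0,0,-0.3],[0,0.72,0,0,-0.3],[0.05,0.95,0,0,-0.3],[0.05,0.95,0,0,-0.3],[0.05,0.95,0,0,-0.3],[0.05,0.95,0,0,-0.3],[0.05,0.95,0,0,-0.3]],
])

```text
time_s: 8.5
eef_pos: [452.3, -282.1, 254.3]
eef_rot: [-3.141, -0.004, 0.001]
wrist_force: [0.5, 0.8, -0.1]
grip_width: 0.65
gripper_force: 0.0
```

Emit:
send_rows([
  [[0.05,0.22,0,0,-0.3],[0.1,0.44,0.05,0,-0.3],[0.18,0.655,0.1,0,-0.3],[0.18,0.655,0.26,0,-0.3],[0.18,0.655,0.5,0,-0.3],[0.18,0.655,0.7,0,-0.3],[0.18,0.655,0.7,0,-0.3],[0.18,0.655,0.7,0,-0.3]],
])

```text
time_s: 9.3
eef_pos: [488.6, -414.0, 114.7]
eef_rot: [-3.141, -0.002, 0.001]
wrist_force: [-0.1, 0.0, 1.2]
grip_width: 0.654
gripper_force: 0.0
```

```bash
python3 - <<'E'
from h import *
st(); plan([(486,-416,34)])
b=shot("side"); a=shot("top")
P=np.array(b["pixels"])
cv2.imwrite("pics/m3.png",np.vstack([cv2.resize(P[320:400,240:360,::-1],(600,400),interpolation=2),cv2.resize(np.array(a["pixels"])[245:295,380:530,::-1],(600,200),interpolation=2)]))
print(proj(b,[486,-416,10]),proj(a,[486,-416,10]))
E
```

```text
t 9.3 pos [ 488.6 -414.   114.7] w 0.654 f [-0.1  0.   1.2] gf 0.0
q [-0.721  0.619  1.671  0.     0.854  0.848]
(486, -416, 34) -> [-0.013  0.01   0.403 -0.   ]
[299.3 366.1] [410.3 276. ]
```

View pics/m3.png

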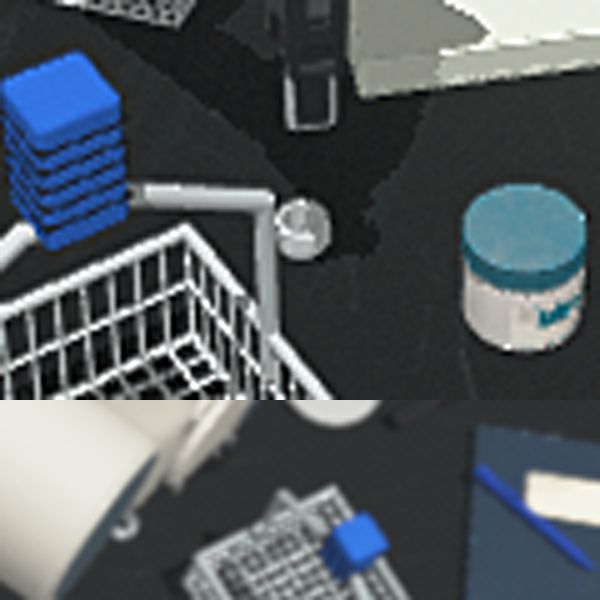

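Nut C is at side px (300.6,365.6) and top px (411.2,276.2), as predicted. I check the large bail's corner for clearance before going down.

```bash
python3 - <<'E'
from h import *
a=shot("top");b=shot("side")
print(tri(a,(451.2,269.5),b,(293.8,358.4)),"C",tri(a,(411.2,276.2),b,(300.6,365.6)), atz(a,451.2,269.5,150),atz(b,293.8,358.4,150))
E
```

```text
(array([ 458.3, -533.9,  141.3]), np.float64(8.2)) C (array([ 486.8, -418.5,   12.1]), np.float64(4.6)) [ 450.7 -532.   150. ] [ 461.3 -541.3  150. ]
```

Emit:
send_rows([
  [[-0.008,0.015,0.2,0,-0.3],[-0.008,0.015,0.39,0,-0.3],[-0.008,0.015,0.39,0,-0.3],[-0.008,0.015,0.39,0,0.7],[-0.008,0.015,0.39,0,0.7],[-0.008,0.015,0.39,0,0.7],[-0.008,0.015,0.39,0,0.7],[-0.008,0.015,0.39,0,0.7]],
])

```text
time_s: 10.3
eef_pos: [487.1, -418.2, 37.4]
eef_rot: [3.141, 0.0, 0.002]
wrist_force: [-0.7, 0.3, -0.2]
grip_width: 0.154
gripper_force: 0.0
```

Emit:
send_rows([
  [[0,0,-0.25,0,0.7],[0,0,-0.5,0,0.7],[0,0,-0.75,0,0.7],[0,0,-1,0,0.7],[-0.2,-0.1,-1,0,0.7],[-0.25,-0.3,-1,0,0.7],[-0.25,-0.53,-1,0,0.7],[-0.25,-0.76,-1,0,0.7]],
])

```text
time_s: 11.1
eef_pos: [435.8, -264.7, 236.9]
eef_rot: [3.141, -0.003, 0.001]
wrist_force: [1.3, 0.6, 0.9]
grip_width: 0.151
gripper_force: 0.0
```

```bash
python3 - <<'E'
from h import *
st(); plan([(440,-85,252),(475,105,252),(553,281,252,-96),(556.5,281,192)])
E
```

```text
t 11.1 pos [ 435.8 -264.7  236.9] w 0.151 f [1.3 0.6 0.9] gf 0.0
q [-0.569  0.276  1.896  0.     0.968  1.003]
(440, -85, 252) -> [ 0.019 -0.899 -0.076 -0.   ]
(475, 105, 252) -> [ 0.173 -0.95  -0.    -0.   ]
(553, 281, 252, -96) -> [ 0.388 -0.881 -0.     0.131]
(556.5, 281, 192) -> [ 0.017 -0.002  0.3   -0.   ]
```

Closed on nothing, so C was missed. Looking again.

```bash
python3 - <<'E'
from h import *
a=shot("top");b=shot("side")
A=np.array(a["pixels"]);B=np.array(b["pixels"])
cv2.imwrite("pics/m4.png",np.vstack([cv2.resize(B[270:400,220:380,::-1],(480,390),interpolation=2),cv2.resize(A[225:295,350:510,::-1],(480,210),interpolation=2)]))
import pickle;pickle.dump((a,b),open("c4.pkl","wb"))
E
```

```text
(no output)
```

View pics/m4.png

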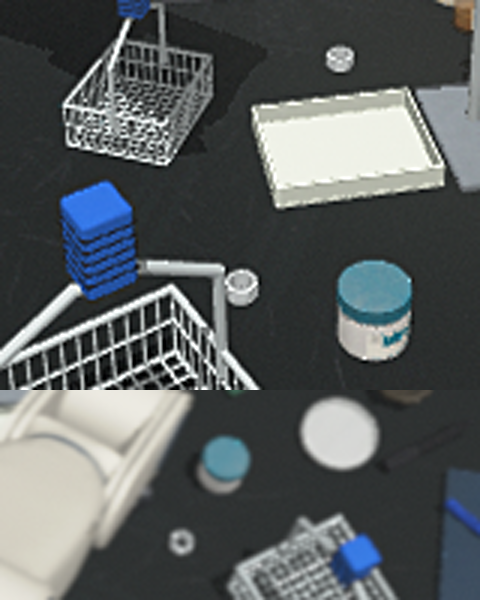

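C is still in place at side (300.7,365.7) and top (410.3,275.3). The tips are 22 mm ahead when nearly shut, so I was too high and will use z≈26.

Emit:
send_rows([
  [[0,0.24,0,0,-0.3],[0,0.48,0,0,-0.3],[0.1,0.7,0,0,-0.3],[0.256,0.757,0.1,0,-0.3],[0.256,0.757,0.3,0,-0.3],[0.256,0.757,0.54,0,-0.3],[0.256,0.757,0.75,0,-0.3],[0.256,0.757,0.75,0,-0.3]],
])

```text
time_s: 12.0
eef_pos: [484.5, -414.8, 80.5]
eef_rot: [-3.134, 0.0, 0.013]
wrist_force: [0.3, -0.3, -0.9]
grip_width: 0.651
gripper_force: 0.0
```

Emit:
send_rows([
  [[0,0,0.2,0,-0.3],[0,0,0.305,0,-0.3],[0,0,0.305,0,-0.3],[0,0,0.305,0,0.7],[0,0,0.305,0,0.7],[0,0,0.305,0,0.7],[0,0,0.305,0,0.7],[0,0,0.305,0,0.7]],
])

```text
time_s: 12.8
eef_pos: [489.2, -418.6, 28.4]
eef_rot: [3.139, 0.0, 0.005]
wrist_force: [-0.5, 0.7, 7.0]
grip_width: 0.262
gripper_force: 58.5
```

Emit:
send_rows([
  [[0,0,-0.25,0,0.7],[0,0,-0.5,0,0.7],[0,0,-0.75,0,0.7],[0,0,-1,0,0.7],[-0.2,-0.1,-1,0,0.7],[-0.25,-0.3,-1,0,0.7],[-0.25,-0.53,-1,0,0.7],[-0.25,-0.76,-1,0,0.7]],
])

```text
time_s: 13.6
eef_pos: [437.4, -264.4, 227.3]
eef_rot: [3.14, -0.003, 0.004]
wrist_force: [0.2, 1.3, -0.5]
grip_width: 0.262
gripper_force: 58.9
```

```bash
python3 - <<'E'
from h import *
st(); plan([(440,-85,252),(475,105,252),(553,281,252,-96),(556.5,281,182)])
E
```

```text
t 13.6 pos [ 437.4 -264.4  227.3] w 0.262 f [ 0.2  1.3 -0.5] gf 58.93996161874384
q [-0.567  0.29   1.903  0.     0.945  1.005]
(440, -85, 252) -> [ 0.011 -0.897 -0.123 -0.   ]
(475, 105, 252) -> [ 0.173 -0.95  -0.    -0.   ]
(553, 281, 252, -96) -> [ 0.388 -0.881 -0.     0.131]
(556.5, 281, 182) -> [ 0.017 -0.002  0.35  -0.   ]
```

Emit:
send_rows([
  [[0,-0.2,-0.12,0,0.7],[0.01,-0.44,-0.12,0,0.7],[0.01,-0.68,-0.12,0,0.7],[0.01,-0.897,-0.12,0,0.7],[0.01,-0.897,-0.12,0,0.7],[0.01,-0.897,-0.12,0,0.7],[0.01,-0.897,-0.12,0,0.7],[0.01,-0.897,-0.12,0,0.7]],
])

```text
time_s: 14.4
eef_pos: [440.0, -87.0, 249.7]
eef_rot: [3.141, -0.003, 0.001]
wrist_force: [0.0, 0.1, -1.3]
grip_width: 0.259
gripper_force: 59.0
```

Emit:
send_rows([
  [[0.04,-0.24,0,0,0.7],[0.08,-0.48,0,0,0.7],[0.12,-0.72,0,0,0.7],[0.173,-0.95,0,0,0.7],[0.173,-0.95,0,0,0.7],[0.173,-0.95,0,0,0.7],[0.173,-0.95,0,0,0.7],[0.173,-0.95,0,0,0.7]],
])

```text
time_s: 15.2
eef_pos: [474.3, 102.6, 249.2]
eef_rot: [3.141, -0.004, -0.001]
wrist_force: [-0.4, 0.0, 0.5]
grip_width: 0.255
gripper_force: 59.1
```

Emit:
send_rows([
  [[0.1,-0.2,0,0.131,0.7],[0.2,-0.4,0,0.131,0.7],[0.3,-0.6,0,0.131,0.7],[0.388,-0.8,0,0.131,0.7],[0.388,-0.881,0,0.131,0.7],[0.388,-0.881,0,0.131,0.7],[0.388,-0.881,0,0.131,0.7],[0.388,-0.881,0,0.131,0.7]],
])

```text
time_s: 16.0
eef_pos: [551.5, 278.5, 249.3]
eef_rot: [3.137, -0.164, -0.001]
wrist_force: [-0.3, -0.0, -1.4]
grip_width: 0.257
gripper_force: 59.1
```

Emit:
send_rows([
  [[0.017,0,0.1,0,0.7],[0.017,0,0.25,0,0.7],[0.017,0,0.35,0,0.7],[0.017,0,0.35,0,0.7],[0.017,0,0.35,0,0.18],[0.017,0,0.35,0,0.18],[0.017,0,0.35,0,0.18],[0.017,0,0.1,0,0.18]],
])

```text
time_s: 16.8
eef_pos: [551.9, 278.1, 224.1]
eef_rot: [3.132, -0.161, -0.016]
wrist_force: [1.2, 1.3, -1.3]
grip_width: 0.412
gripper_force: 0.0
```

```bash
python3 - <<'E'
from h import *
st(); plan([(590,100,252,-90),(630,-90,200),(630,-113,26)])
a=shot("top");b=shot("side")
import pickle;pickle.dump((a,b),open("c5.pkl","wb"))
E
```

```text
t 16.8 pos [551.9 278.1 224.1] w 0.412 f [ 1.2  1.3 -1.3] gf 0.0
q [ 0.448  0.451  1.661 -0.     1.042  2.121]
(590, 100, 252, -90) -> [ 0.281  0.866 -0.139 -0.131]
(630, -90, 200) -> [ 0.2   0.95  0.26 -0.  ]
(630, -113, 26) -> [-0.     0.115  0.87  -0.   ]
```

Emit:
send_rows([
  [[0,0,-0.14,0,0.18],[0.05,0.2,-0.14,-0.131,-0.3],[0.1,0.4,-0.14,-0.131,-0.3],[0.2,0.6,-0.14,-0.131,-0.3],[0.281,0.8,-0.14,-0.131,-0.3],[0.281,0.866,-0.14,-0.131,-0.3],[0.281,0.866,-0.14,-0.131,-0.3],[0.281,0.866,-0.14,-0.131,-0.3]],
])

```text
time_s: 17.7
eef_pos: [593.3, 102.6, 257.6]
eef_rot: [-3.141, 0.0, -0.001]
wrist_force: [-0.4, -0.1, 1.1]
grip_width: 0.651
gripper_force: 0.0
```

Emit:
send_rows([
  [[0.05,0.24,0,0,-0.3],[0.1,0.48,0,0,-0.3],[0.15,0.7,0,0,-0.3],[0.2,0.94,0,0,-0.3],[0.2,0.95,0.26,0,-0.3],[0.2,0.95,0.26,0,-0.3],[0.2,0.95,0.26,0,-0.3],[0.2,0.95,0.26,0,-0.3]],
])

```text
time_s: 18.5
eef_pos: [634.5, -86.4, 206.9]
eef_rot: [3.142, 0.004, 0.003]
wrist_force: [-0.4, -0.6, 0.5]
grip_width: 0.651
gripper_force: 0.0
```

Emit:
send_rows([
  [[0,0.115,0.2,0,-0.3],[0,0.115,0.4,0,-0.3],[0,0.115,0.6,0,-0.3],[0,0.115,0.7,0,-0.3],[0,0.115,0.7,0,-0.3],[0,0.115,0.7,0,-0.3],[0,0.115,0.7,0,-0.3],[0,0.115,0.7,0,-0.3]],
])

```text
time_s: 19.3
eef_pos: [635.0, -111.0, 67.6]
eef_rot: [3.141, 0.001, 0.006]
wrist_force: [-0.3, 0.8, 0.5]
grip_width: 0.652
gripper_force: 0.0
```

```bash
python3 - <<'E'
from h import *
st(); plan([(630,-113,26)])
b=shot("side");a=shot("top")
A=np.array(a["pixels"]);B=np.array(b["pixels"])
cv2.imwrite("pics/m5.png",np.vstack([cv2.resize(B[180:330,220:420,::-1],(600,450),interpolation=2),cv2.resize(A[220:270,185:285,::-1],(600,150*2),interpolation=2)])[:750])
im=cv2.imread("pics/m5.png");cv2.imwrite("pics/m5.png",cv2.resize(im,(480,600)))
import pickle;pickle.dump((a,b),open("c6.pkl","wb"))
print(proj(b,[630,-113,10]))
E
```

```text
t 19.3 pos [ 635.  -111.    67.6] w 0.652 f [-0.3  0.8  0.5] gf 0.0
q [-0.192  0.69   1.674  0.     0.774  1.379]
(630, -113, 26) -> [-0.025  0.01   0.208 -0.   ]
[333.2 289.1]
```

View pics/m5.png

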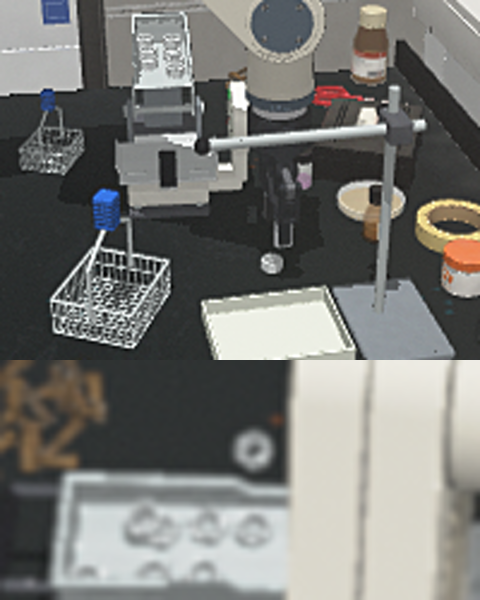

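Nut B is at side px (333,289.5) as predicted. The bin shows 7 nuts (5+2), and nut A is unmoved at top px (237.7,238.8). Grasping B.

Emit:
send_rows([
  [[-0.025,0.01,0.1,0,-0.3],[-0.025,0.01,0.208,0,-0.3],[-0.025,0.01,0.208,0,-0.3],[-0.025,0.01,0.208,0,0.7],[-0.025,0.01,0.208,0,0.7],[-0.025,0.01,0.208,0,0.7],[-0.025,0.01,0.208,0,0.7],[-0.025,0.01,0.208,0,0.7]],
])

```text
time_s: 20.2
eef_pos: [629.7, -113.2, 25.3]
eef_rot: [3.141, 0.0, 0.004]
wrist_force: [-0.9, 0.4, 7.2]
grip_width: 0.26
gripper_force: 59.5
```

Emit:
send_rows([
  [[0,0,-0.25,0,0.7],[0,0,-0.5,0,0.7],[0,0,-0.75,0,0.7],[0,0,-1,0,0.7],[0,-0.2,-1,0,0.7],[0,-0.44,-1,0,0.7],[0,-0.68,-1,0,0.7],[0,-0.92,-1,0,0.7]],
])

```text
time_s: 21.0
eef_pos: [628.3, 72.5, 224.5]
eef_rot: [-3.141, 0.001, -0.002]
wrist_force: [-0.1, 1.8, -0.6]
grip_width: 0.251
gripper_force: 59.0
```

```bash
python3 - <<'E'
from h import *
import pickle;a,b=pickle.load(open("c6.pkl","rb"))
x=np.array([-.105,-.994]);y=np.array([.994,-.105]);c=np.array([533,240])
for u,v in [(140,520),(160,530),(207,525),(252,530),(88,572),(155,572),(205,572)]:
    p=atz(a,185+u/4.8,220+(v-360)/4.8,148)[:2]; print(p,"floor",round(x@(p-c)),round(y@(p-c)))
print("A",atz(a,237.6,238.8,10))
st(); plan([(600,240,252,-96),(557,255,252)])
E
```

```text
[558.1 280.2] floor -43 21
[549.4 265.6] floor -27 14
[551.4 231.7] floor 6 19
[545.6 199.3] floor 39 17
[519.6 316.6] floor -75 -21
[516.9 268.6] floor -27 -19
[514.8 232.8] floor 9 -17
A [672.6 218.1  10. ]
t 21.0 pos [628.3  72.5 224.5] w 0.251 f [-0.1  1.8 -0.6] gf 59.00203014607541
q [0.096 0.466 1.635 0.    1.04  1.667]
(600, 240, 252, -96) -> [-0.142 -0.837 -0.137  0.133]
(557, 255, 252) -> [-0.222 -0.052 -0.    -0.   ]
```

```bash
python3 - <<'E'
from h import *
plan([(600,240,255,-48),(546,305,255,-6),(546,305,182)])
E
```

```text
(600, 240, 255, -48) -> [-0.142 -0.837 -0.152 -0.934]
(546, 305, 255, -6) -> [ 0.017 -0.422 -0.    -0.933]
(546, 305, 182) -> [ 0.     0.     0.365 -0.   ]
```

Emit:
send_rows([
  [[0,-0.1,-0.15,-0.19,0.7],[-0.03,-0.3,-0.15,-0.38,0.7],[-0.06,-0.5,-0.15,-0.57,0.7],[-0.1,-0.7,-0.15,-0.76,0.7],[-0.142,-0.837,-0.15,-0.934,0.7],[-0.142,-0.837,-0.15,-0.934,0.7],[-0.142,-0.837,-0.15,-0.934,0.7],[-0.142,-0.837,-0.15,-0.934,0.7]],
])

```text
time_s: 21.8
eef_pos: [600.2, 237.5, 253.8]
eef_rot: [2.933, 1.124, -0.0]
wrist_force: [0.8, -1.0, -0.0]
grip_width: 0.255
gripper_force: 59.0
```

Emit:
send_rows([
  [[0,-0.1,0,-0.19,0.7],[0.01,-0.2,0,-0.38,0.7],[0.017,-0.3,0,-0.57,0.7],[0.017,-0.422,0,-0.76,0.7],[0.017,-0.422,0,-0.933,0.7],[0.017,-0.422,0,-0.933,0.7],[0.017,-0.422,0,-0.933,0.7],[0.017,-0.422,0,-0.933,0.7]],
])

```text
time_s: 22.6
eef_pos: [546.7, 302.4, 253.7]
eef_rot: [2.339, 2.097, 0.0]
wrist_force: [0.0, -0.5, -0.8]
grip_width: 0.253
gripper_force: 59.1
```

```bash
python3 - <<'E'
from h import *
st();plan([(546,305,182,-6)])
E
```

```text
t 22.6 pos [546.7 302.4 253.7] w 0.253 f [ 0.  -0.5 -0.8] gf 59.050766756990924
q [ 0.486  0.422  1.63  -0.     1.089  0.595]
(546, 305, 182, -6) -> [ 0.012 -0.005  0.359 -0.005]
```

Emit:
send_rows([
  [[0.012,-0.005,0.12,0,0.7],[0.012,-0.005,0.25,0,0.7],[0.012,-0.005,0.355,0,0.7],[0.012,-0.005,0.355,0,0.7],[0.012,-0.005,0.355,0,0.27],[0.012,-0.005,0.355,0,0.27],[0.012,-0.005,0.355,0,0.27],[0.012,-0.005,0.15,0,0.27]],
])

```text
time_s: 23.4
eef_pos: [542.8, 304.4, 220.2]
eef_rot: [-2.333, -2.101, 0.013]
wrist_force: [-0.5, 0.3, 0.1]
grip_width: 0.366
gripper_force: 0.0
```

```bash
python3 - <<'E'
from h import *
st();plan([(673,219,250,-6),(673,219,100),(673,219,25)])
E
```

```text
t 23.4 pos [542.8 304.4 220.2] w 0.366 f [-0.5  0.3  0.1] gf 0.0
q [ 0.492  0.46   1.655 -0.     1.034  0.597]
(673, 219, 250, -6) -> [-0.357  0.692 -0.149 -0.   ]
(673, 219, 100) -> [ 0.    0.    0.75 -0.  ]
(673, 219, 25) -> [ 0.     0.     0.375 -0.   ]
```

Emit:
send_rows([
  [[0,0,-0.15,0,0.27],[-0.1,0.2,-0.15,0,-0.3],[-0.2,0.4,-0.15,0,-0.3],[-0.3,0.6,-0.15,0,-0.3],[-0.357,0.692,-0.15,0,-0.3],[-0.357,0.692,0,0,-0.3],[-0.357,0.692,0.2,0,-0.3],[-0.357,0.692,0.2,0,-0.3]],
])

```text
time_s: 24.2
eef_pos: [672.6, 219.1, 179.0]
eef_rot: [-2.332, -2.099, 0.012]
wrist_force: [-1.3, 0.6, -0.9]
grip_width: 0.648
gripper_force: 0.0
```

```bash
cat >> h.py <<'E'
def bright(c,box,z,thr=150,amin=6):
    """bright blobs in pixel box -> px and world at height z"""
    x0,y0,x1,y1=box; g=cv2.cvtColor(np.array(c["pixels"])[y0:y1,x0:x1],cv2.COLOR_RGB2GRAY)
    n,_,S,C=cv2.connectedComponentsWithStats((g>thr).astype(np.uint8))
    for i in range(1,n):
        if S[i,4]>=amin: print(S[i,4],C[i].round(1)+[x0,y0],atz(c,*(C[i]+[x0,y0]),z))
E
python3 - <<'E'
from h import *
st();plan([(673,219,25,-6)])
a=shot("top");bright(a,(225,225,250,247),9,110)
E
```

```text
t 24.2 pos [672.6 219.1 179. ] w 0.648 f [-1.3  0.6 -0.9] gf 0.0
q [0.298 0.625 1.473 0.    1.052 0.403]
(673, 219, 25, -6) -> [-0.     0.002  0.77  -0.001]
550 [237.  235.5] [686.9 220.6   9. ]
```

Emit:
send_rows([
  [[0,0,0.2,0,-0.3],[0,0,0.4,0,-0.3],[0,0,0.6,0,-0.3],[0,0,0.7,0,-0.3],[0,0,0.75,0,-0.3],[0,0,0.75,0,-0.3],[0,0,0.75,0,-0.3],[0,0,0.75,0,-0.3]],
])

```text
time_s: 25.05
eef_pos: [677.0, 220.9, 36.0]
eef_rot: [2.333, 2.102, 0.005]
wrist_force: [-0.5, -1.1, 0.5]
grip_width: 0.65
gripper_force: 0.0
```

Emit:
send_rows([
  [[0,0,0.0,0,0.2],[0,0,0.0,0,0.7],[0,0,0.0,0,0.7],[0,0,0,0,0.7],[0,0,0,0,0.7],[0,0,0,0,0.7],[0,0,-0.1,0,0.7],[0,0,-0.1,0,0.7]],
])

```text
time_s: 25.85
eef_pos: [677.3, 220.9, 57.0]
eef_rot: [2.333, 2.101, 0.006]
wrist_force: [0.7, -0.0, 0.3]
grip_width: 0.15
gripper_force: 0.0
```

Emit:
send_rows([
  [[0,0,0,0,-0.3],[0,0,0,0,-0.3],[0,0,0.08,0,-0.3],[0,0.02,0.158,0,-0.3],[0,0.02,0.158,0,-0.3],[0,0.02,0.158,0,-0.3],[0,0.02,0.158,0,0.7],[0,0.02,0.158,0,0.7]],
])

```text
time_s: 26.65
eef_pos: [679.4, 219.9, 21.9]
eef_rot: [-2.334, -2.102, 0.001]
wrist_force: [0.6, -0.4, 5.9]
grip_width: 0.314
gripper_force: 3.2
```

Emit:
send_rows([
  [[0,0,0,0,0.7],[0,0,0,0,0.7],[0,0,0,0,0.7],[0,0,-0.1,0,0.7],[0,0,-0.35,0,0.7],[0,0,-0.6,0,0.7],[0,0,-0.6,0,0.7],[0,0,-0.6,0,0.7]],
])

```text
time_s: 27.45
eef_pos: [680.7, 220.3, 145.5]
eef_rot: [2.333, 2.101, 0.007]
wrist_force: [-0.3, -0.7, -1.6]
grip_width: 0.27
gripper_force: 58.9
```

```bash
python3 - <<'E'
from h import *
x=np.array([-.105,-.994]);y=np.array([.994,-.105]);c=np.array([533,240])
p=c+38*x-18*y; print(p)
st();plan([(673,219,252,-51),(*p,252,-96),(*p,177)])
E
```

```text
[511.118 204.118]
t 27.45 pos [680.7 220.3 145.5] w 0.27 f [-0.3 -0.7 -1.6] gf 58.941851165145636
q [0.296 0.67  1.477 0.    0.99  0.401]
(673, 219, 252, -51) -> [-0.011 -0.038 -0.532  1.   ]
(np.float64(511.118), np.float64(204.118), 252, -96) -> [-0.676 -0.452 -0.     1.   ]
(np.float64(511.118), np.float64(204.118), 177) -> [ 0.     0.     0.375 -0.   ]
```

Emit:
send_rows([
  [[0,0,-0.2,0.19,0.7],[0,0,-0.4,0.38,0.7],[0,0,-0.53,0.57,0.7],[0,-0.03,-0.53,0.76,0.7],[0,-0.03,-0.53,0.95,0.7],[0,-0.03,-0.53,1,0.7],[0,-0.03,-0.53,1,0.7],[0,-0.03,-0.53,1,0.7]],
])

```text
time_s: 28.25
eef_pos: [673.0, 220.4, 247.0]
eef_rot: [-2.96, -1.051, 0.003]
wrist_force: [-0.4, -0.9, -0.6]
grip_width: 0.279
gripper_force: 59.0
```

Emit:
send_rows([
  [[-0.13,-0.09,0,0.19,0.7],[-0.26,-0.18,0,0.38,0.7],[-0.4,-0.27,0,0.57,0.7],[-0.55,-0.36,0,0.76,0.7],[-0.676,-0.452,0,0.95,0.7],[-0.676,-0.452,0,1,0.7],[-0.676,-0.452,0,1,0.7],[-0.676,-0.452,0,1,0.7]],
])

```text
time_s: 29.05
eef_pos: [512.0, 205.8, 248.2]
eef_rot: [-3.137, 0.161, -0.001]
wrist_force: [0.5, 0.3, -0.4]
grip_width: 0.273
gripper_force: 59.0
```

```bash
python3 - <<'E'
from h import *
st();plan([(511,204,177,-96)])
E
```

```text
t 29.05 pos [512.  205.8 248.2] w 0.273 f [ 0.5  0.3 -0.4] gf 59.00793024804443
q [ 0.361  0.323  1.798 -0.     1.021  2.034]
(511, 204, 177, -96) -> [-0.004  0.01   0.356  0.003]
```

Emit:
send_rows([
  [[-0.004,0.01,0.12,0,0.7],[-0.004,0.01,0.25,0,0.7],[-0.004,0.01,0.356,0,0.7],[-0.004,0.01,0.356,0,0.7],[-0.004,0.01,0.356,0,0.18],[-0.004,0.01,0.356,0,0.18],[-0.004,0.01,0.356,0,0.18],[-0.004,0.01,0.15,0,0.18]],
])

```text
time_s: 29.85
eef_pos: [508.1, 202.8, 215.1]
eef_rot: [3.134, -0.163, -0.012]
wrist_force: [0.7, 0.2, -0.5]
grip_width: 0.411
gripper_force: 0.0
```

Emit:
send_rows([
  [[0,0,-0.2,0,0.18],[-0.1,0.2,-0.2,0.1,0],[-0.2,0.4,-0.2,0.2,-0.3],[-0.3,0.6,-0.2,0.3,-0.3],[-0.4,0.8,-0.2,0.4,-0.3],[-0.45,0.95,-0.2,0.5,-0.3],[-0.45,0.95,-0.2,0.52,-0.3],[-0.45,0.95,-0.2,0.52,-0.3]],
])

```text
time_s: 30.65
eef_pos: [401.8, 23.9, 259.1]
eef_rot: [-3.037, 0.799, -0.004]
wrist_force: [0.1, 0.4, -0.2]
grip_width: 0.649
gripper_force: 0.0
```

```bash
python3 - <<'E'
from h import *
st();plan([(430,-174,262,-119.5),(430,-174,149)])
a=shot("top");b=shot("side")
A=np.array(a["pixels"]);B=np.array(b["pixels"])
cv2.imwrite("pics/m6.png",np.vstack([cv2.resize(B[180:240,240:350,::-1],(660,360),interpolation=2),cv2.resize(A[235:275,185:295,::-1],(660,240),interpolation=2)]))
E
```

```text
t 30.65 pos [401.8  23.9 259.1] w 0.649 f [ 0.1  0.4 -0.2] gf 0.0
q [0.03  0.077 2.088 0.    0.974 2.114]
(430, -174, 262, -119.5) -> [ 0.609  0.792 -0.014  0.001]
(430, -174, 149) -> [ 0.     0.     0.565 -0.   ]
```

View pics/m6.png

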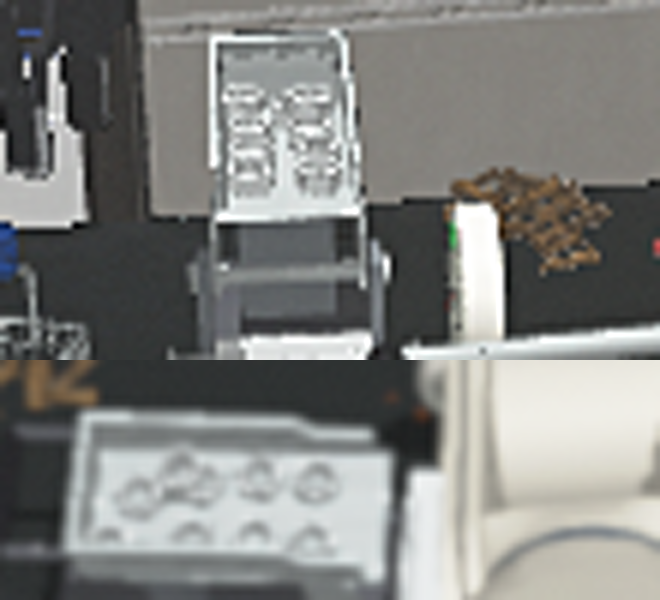

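The bin holds all nine nuts (five in the upper row, four in the lower row of the top crop). Next is the basket.

Emit:
send_rows([
  [[0.14,0.18,0,0,-0.3],[0.28,0.36,0,0,-0.3],[0.42,0.54,0,0,-0.3],[0.56,0.72,0,0,-0.3],[0.606,0.784,0,0,-0.3],[0.606,0.784,0,0,-0.3],[0.606,0.784,0.1,0,-0.3],[0.606,0.784,0.1,0,-0.3]],
])

```text
time_s: 31.55
eef_pos: [429.1, -170.2, 236.4]
eef_rot: [-3.039, 0.794, 0.006]
wrist_force: [-0.0, 0.3, 0.4]
grip_width: 0.651
gripper_force: 0.0
```

```bash
cat >> h.py <<'E'
def blue(c,box):
    x0,y0,x1,y1=box; p=np.array(c["pixels"]).astype(int)[y0:y1,x0:x1]
    m=((p[...,2]>p[...,0]+50)&(p[...,2]>p[...,1]+35)).astype(np.uint8)
    n,_,S,C=cv2.connectedComponentsWithStats(m); return [(int(S[i,4]),(C[i]+[x0,y0]).round(1),(S[i,:4]+[x0,y0,0,0])) for i in range(1,n) if S[i,4]>8]
E
python3 - <<'E'
from h import *
st();plan([(429,-172,149,-119.5)])
b=shot("side");a=shot("top"); print(blue(b,(230,230,320,330)));print(blue(a,(320,230,400,330)))
import pickle;c,_=pickle.load(open("c2.pkl","rb"));
for p in blue(c,(320,230,400,330)): print(p)
print("knob proj b",proj(b,[429,-172,140]),"a",proj(a,[429,-172,140]),proj(a,[429,-172,160]))
E
```

```text
t 31.55 pos [ 429.1 -170.2  236.4] w 0.651 f [-0.   0.3  0.4] gf 0.0
q [-0.403  0.208  1.992  0.     0.946  1.678]
(429, -172, 149, -119.5) -> [0.004 0.008 0.437 0.005]
[(148, array([264.3, 266.9]), array([259, 259,  11,  17]))]
[]
(70, array([347.1, 281.2]), array([343, 277,   9,  10]))
knob proj b [264.8 267.8] a [346.7 282.1] [347.  280.1]
```

Emit:
send_rows([
  [[0,0,0.15,0,-0.3],[0,0,0.3,0,-0.3],[0,0,0.43,0,-0.3],[0,0,0.43,0,-0.3],[0,0,0.43,0,0.8],[0,0,0.43,0,0.8],[0,0,0.43,0,0.8],[0,0,0.43,0,0.8]],
], grip_force=90)

```text
time_s: 32.45
eef_pos: [431.1, -172.4, 153.6]
eef_rot: [3.038, -0.797, 0.005]
wrist_force: [-1.3, -1.2, 7.7]
grip_width: 0.266
gripper_force: 90.2
```

Emit:
send_rows([
  [[0,0,0,0,0.8],[0,0,0,0,0.8],[0,0,-0.15,0,0.8],[0,0,-0.3,0,0.8],[0,0,-0.45,0,0.8],[0,0,-0.6,0,0.8],[0,0,-0.6,0,0.8],[0,0,-0.6,0,0.8]],
])

```text
time_s: 33.25
eef_pos: [429.9, -171.9, 272.5]
eef_rot: [3.039, -0.797, 0.002]
wrist_force: [0.3, 0.0, -2.0]
grip_width: 0.267
gripper_force: 89.0
```

```bash
python3 - <<'E'
from h import *
st();plan([(429,-172,270,-119.5),(439,-90,270,-81),(470,40,270,-43),(518,98.5,270,-6)])
E
```

```text
t 33.25 pos [ 429.9 -171.9  272.5] w 0.267 f [ 0.3  0.  -2. ] gf 89.01917695999146
q [-0.406  0.156  1.958  0.     1.026  1.678]
(429, -172, 270, -119.5) -> [-0.003  0.003  0.012  0.003]
(439, -90, 270, -81) -> [-0.158 -0.381 -0.    -0.856]
(470, 40, 270, -43) -> [ 0.255 -0.618 -0.    -0.844]
(518, 98.5, 270, -6) -> [ 0.378 -0.024 -0.    -0.822]
```

The basket is held (width 0.267) with its underside 153.6 mm below the TCP. I refine the nest pose from the unobstructed first top image.

```bash
python3 - <<'E'
from h import *
import pickle;a,b=pickle.load(open("c0.pkl","rb"))
g=cv2.cvtColor(np.array(a["pixels"]),cv2.COLOR_RGB2GRAY).astype(float)
def edge(p,q,t=130):  # first crossing along p->q
    p,q=np.array(p,float),np.array(q,float);n=60;s=np.linspace(0,1,n)
    v=[cv2.getRectSubPix(g.astype(np.float32),(1,1),tuple((p+(q-p)*k)))[0,0] for k in s]
    for i in range(n-1):
        if (v[i]-t)*(v[i+1]-t)<0: 
            k=s[i]+(s[i+1]-s[i])*(t-v[i])/(v[i+1]-v[i]); return p+(q-p)*k
L=[];Rr=[];T=[];B=[]
c=np.array([269,271])
for d in (-12,-8,-4,0,4,8,12): 
    B.append(edge((c[0]+d,c[1]+8),(c[0]+d,c[1]+26)))
    L.append(edge((c[0]-10,c[1]+d),(c[0]-26,c[1]+d)))
    Rr.append(edge((c[0]+26,c[1]+d),(c[0]+10,c[1]+d)))
    T.append(edge((c[0]+d,c[1]-8),(c[0]+d,c[1]-26)))
for n,E in (("L",L),("R",Rr),("T",T),("B",B)):
    print(n,[None if e is None else tuple(atz(a,*e,62)[:2]) for e in E])
np.set_printoptions(linewidth=250)
print(g[246:296:2,246:296:2].astype(int))
E
```

```text
L [(np.float64(565.2), np.float64(159.7)), (np.float64(549.6), np.float64(160.2)), (np.float64(534.2), np.float64(163.2)), (np.float64(518.9), np.float64(164.0)), (np.float64(503.5), np.float64(164.0)), (np.float64(488.4), np.float64(167.1)), (np.float64(473.1), np.float64(164.5))]
R [(np.float64(558.2), np.float64(37.5)), (np.float64(542.5), np.float64(35.5)), (np.float64(527.2), np.float64(39.6)), (np.float64(511.8), np.float64(40.4)), (np.float64(496.4), np.float64(39.4)), (np.float64(481.2), np.float64(40.1)), (np.float64(466.0), np.float64(39.9))]
T [(np.float64(589.7), np.float64(140.2)), (np.float64(599.7), np.float64(125.6)), (np.float64(610.7), np.float64(110.8)), None, None, (np.float64(605.0), np.float64(67.0)), (np.float64(583.2), np.float64(53.0))]
B [(np.float64(454.4), np.float64(141.7)), (np.float64(452.5), np.float64(127.5)), (np.float64(450.9), np.float64(113.4)), (np.float64(449.7), np.float64(99.3)), (np.float64(449.0), np.float64(85.1)), (np.float64(448.3), np.float64(71.0)), (np.float64(447.7), np.float64(56.8))]
[[117  45  33  32  32  31  29  31  43  85 136 139
[... 1826 characters left out ...]
 232 232 232 231 232 232 233 234 234 233 232 233 234 218 195 107  99  62  48  46]
 [ 90  88 100 225 231 232 232 232 231 232 232 233 234 234 234 232 233 234 221 189 137  99  58  48  47]
 [ 87  96 110 219 228 221 222 218 221 228 236 239 241 240 236 236 236 235 235 199 135  94  54  50  49]
 [ 62  63  60  90 103  96 107 119 131 141 146 151 159 159 141 146 143 141 146 121  91  86  52  49  49]
 [ 48  45  35  35  30  32  30  30  32  34  31  30  31  30  34  34  33  39  48  48  48  49  47  46  48]
 [ 48  47  49  50  45  47  46  47  48  48  46  46  45  46  46  46  46  49  47  49  50  50  49  48  47]
 [ 49  48  47  48  49  49  49  50  50  50  47  48  47  48  46  48  49  48  48  49  51  50  50  50  52]]
```

```bash
python3 - <<'E'
from h import *
plan([(439,-90,285,-80),(470,40,285,-42),(520,99.5,285,-4.3),(520,99.5,215)])
E
```

```text
(439, -90, 285, -80) -> [-0.161 -0.379 -0.063 -0.875]
(470, 40, 285, -42) -> [ 0.266 -0.613 -0.    -0.844]
(520, 99.5, 285, -4.3) -> [ 0.388 -0.013 -0.    -0.838]
(520, 99.5, 215) -> [ 0.    0.    0.35 -0.  ]
```

Emit:
send_rows([
  [[-0.02,-0.06,-0.063,-0.15,0.8],[-0.05,-0.13,-0.063,-0.3,0.8],[-0.08,-0.2,-0.063,-0.45,0.8],[-0.11,-0.27,-0.063,-0.6,0.8],[-0.14,-0.33,-0.063,-0.75,0.8],[-0.161,-0.379,-0.063,-0.875,0.8],[-0.161,-0.379,-0.063,-0.875,0.8],[-0.161,-0.379,-0.063,-0.875,0.8]],
])

```text
time_s: 34.05
eef_pos: [438.4, -90.0, 283.6]
eef_rot: [-3.129, -0.271, 0.004]
wrist_force: [-0.4, 1.0, -1.6]
grip_width: 0.262
gripper_force: 88.9
```

Emit:
send_rows([
  [[0.04,-0.1,0,-0.15,0.8],[0.08,-0.2,0,-0.3,0.8],[0.13,-0.3,0,-0.45,0.8],[0.18,-0.4,0,-0.6,0.8],[0.22,-0.5,0,-0.75,0.8],[0.266,-0.613,0,-0.844,0.8],[0.266,-0.613,0,-0.844,0.8],[0.266,-0.613,0,-0.844,0.8]],
])

```text
time_s: 34.85
eef_pos: [470.0, 39.6, 284.2]
eef_rot: [-2.871, -1.275, 0.002]
wrist_force: [0.4, -0.6, -1.7]
grip_width: 0.262
gripper_force: 89.0
```

Emit:
send_rows([
  [[0.06,0,0,-0.15,0.8],[0.12,0,0,-0.3,0.8],[0.18,-0.01,0,-0.45,0.8],[0.25,-0.01,0,-0.6,0.8],[0.32,-0.013,0,-0.75,0.8],[0.388,-0.013,0,-0.838,0.8],[0.388,-0.013,0,-0.838,0.8],[0.388,-0.013,0,-0.838,0.8]],
])

```text
time_s: 35.65
eef_pos: [519.8, 98.2, 284.3]
eef_rot: [-2.307, -2.132, 0.002]
wrist_force: [-0.8, -0.5, -2.3]
grip_width: 0.261
gripper_force: 89.2
```

```bash
python3 - <<'E'
from h import *
st();plan([(520,99.5,225,-4.3)])
b=shot("side");print(blue(b,(230,160,420,280)))
E
```

```text
t 35.65 pos [519.8  98.2 284.3] w 0.261 f [-0.8 -0.5 -2.3] gf 89.17838931083679
q [ 0.164  0.246  1.812 -0.     1.085  0.244]
(520, 99.5, 225, -4.3) -> [ 0.006  0.     0.297 -0.005]
[(127, array([242.6, 183.5]), array([237, 178,  12,  12])), (93, array([286.1, 184.6]), array([283, 178,   8,  15])), (42, array([239.5, 221.1]), array([237, 217,   6,   9]))]
```

Emit:
send_rows([
  [[0.006,0,0.08,0,0.8],[0.006,0,0.16,0,0.8],[0.006,0,0.24,0,0.8],[0.006,0,0.3,0,0.8],[0.006,0,0.3,0,0.8],[0.006,0,0.34,0,0.8],[0.006,0,0.34,0,0.8],[0.006,0,0.34,0,0.8]],
])

```text
time_s: 36.5
eef_pos: [520.4, 100.5, 217.0]
eef_rot: [2.304, 2.136, 0.0]
wrist_force: [0.3, 0.4, -1.8]
grip_width: 0.267
gripper_force: 89.1
```

```bash
python3 - <<'E'
from h import *
st()
b=shot("side");a=shot("top")
A=np.array(a["pixels"]);B=np.array(b["pixels"])
cv2.imwrite("pics/m7.png",np.hstack([cv2.resize(B[200:290,240:340,::-1],(500,450),interpolation=2),cv2.resize(A[225:315,235:295,::-1],(300,450),interpolation=2)]))
E
```

```text
t 36.5 pos [520.4 100.5 217. ] w 0.267 f [ 0.3  0.4 -1.8] gf 89.0702497959137
q [0.168 0.333 1.869 0.    0.94  0.244]
```

View pics/m7.png

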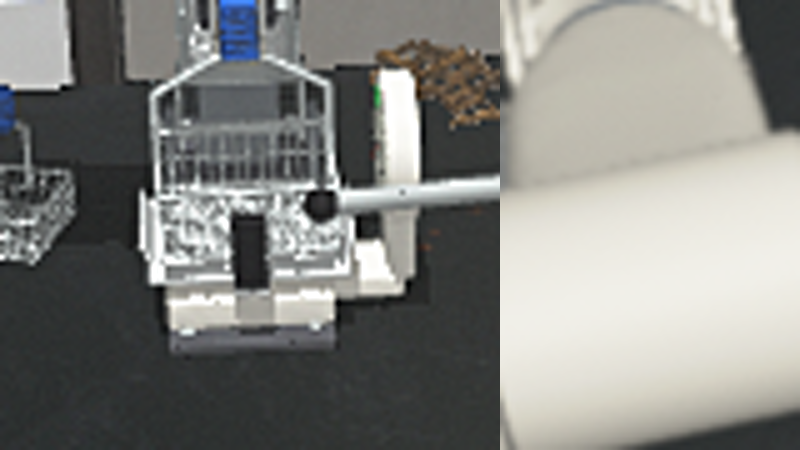

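The basket stands over the nest between the left and right guides (side montage x≈145 and 350). I lower it further while watching force.

Emit:
send_rows([
  [[0,0,0.02,0,0.8],[0,0,0.04,0,0.8],[0,0,0.05,0,0.8],[0,0,0.05,0,0.8],[0,0,0.065,0,0.8],[0,0,0.065,0,0.8],[0,0,0.065,0,0.8],[0,0,0.065,0,0.8]],
])

```text
time_s: 37.4
eef_pos: [520.6, 100.7, 203.9]
eef_rot: [2.304, 2.136, 0.001]
wrist_force: [1.1, 5.6, 2.1]
grip_width: 0.263
gripper_force: 89.5
```

Emit:
send_rows([
  [[0.008,0,0,0,0.8],[0.008,0,0.01,0,0.8],[0.008,0,0.02,0,0.8],[0.008,0,0.02,0,0.8],[0.008,0,0.02,0,0.8],[0.008,0,0.02,0,0.8],[0.008,0,0.02,0,0.8],[0.008,0,0.02,0,0.8]],
])

```text
time_s: 38.2
eef_pos: [520.4, 102.1, 199.7]
eef_rot: [-2.304, -2.136, -0.0]
wrist_force: [0.2, 4.9, 1.9]
grip_width: 0.265
gripper_force: 89.5
```

Emit:
send_rows([
  [[0.01,0,0,0,0.8],[0.01,0,0,0,0.8],[0.01,0,0.005,0,0.8],[0.01,0,0.005,0,0.8],[0.01,0,0.005,0,0.25],[0.01,0,0.005,0,0.25],[0.01,0,0.005,0,0.25],[0.01,0,0.005,0,0.25]],
])

```text
time_s: 39.0
eef_pos: [520.5, 103.9, 198.7]
eef_rot: [2.303, 2.136, -0.001]
wrist_force: [-0.1, -0.3, -0.2]
grip_width: 0.375
gripper_force: 0.0
```

Emit:
send_rows([
  [[0,0,-0.15,0,0.25],[0,0,-0.3,0,0.25],[0,0,-0.5,0,0.0],[0,0,-0.5,0,-0.3],[0.24,0,-0.5,0,-0.3],[0.48,0,-0.5,0,-0.3],[0.72,0,-0.5,0,-0.3],[0.95,0,-0.5,0,-0.3]],
])

```text
time_s: 39.8
eef_pos: [534.7, 295.2, 298.3]
eef_rot: [2.304, 2.136, -0.0]
wrist_force: [0.6, -0.5, -0.2]
grip_width: 0.651
gripper_force: 0.0
```

```bash
python3 - <<'E'
from h import *
st()
b=shot("side");a=shot("top")
print("knob side",blue(b,(255,160,420,280)),proj(b,[520,102,196]),"knob top",blue(a,(230,220,300,320)),proj(a,[520,102,200]))
import pickle;pickle.dump((a,b),open("c7.pkl","wb"))
A=np.array(a["pixels"]);B=np.array(b["pixels"])
cv2.imwrite("pics/m8.png",np.hstack([cv2.resize(B[190:280,260:330,::-1],(467,600),interpolation=2),cv2.resize(A[220:295,245:285,::-1],(320,600),interpolation=2)]))
E
```

```text
t 39.8 pos [534.7 295.2 298.3] w 0.651 f [ 0.6 -0.5 -0.2] gf 0.0
q [ 0.485  0.356  1.622 -0.     1.164  0.561]
knob side [(89, array([287.2, 209.4]), array([284, 203,   8,  14]))] [286.7 206.8] knob top [(66, array([265.2, 254.9]), array([262, 250,   8,  11]))] [264.3 255. ]
```

```bash
cat >> h.py <<'E'
def red(c,box=(248,215,295,285)):
    x0,y0,x1,y1=box; p=np.array(c["pixels"]).astype(int)[y0:y1,x0:x1]
    m=((p[...,0]>p[...,1]+30)&(p[...,0]>p[...,2]+30)).astype(np.uint8)
    n,_,S,C=cv2.connectedComponentsWithStats(m,connectivity=8); return [(int(S[i,4]),(C[i]+[x0,y0]).round(1).tolist(),(S[i,:4]+[x0,y0,0,0]).tolist()) for i in range(1,n) if S[i,4]>1]
def dialdump(c,box=(254,226,284,250)):
    x0,y0,x1,y1=box; p=np.array(c["pixels"]).astype(int)[y0:y1,x0:x1]
    for r in p: print(''.join('R' if a>b+30 and a>c+30 else 'r' if a>b+12 and a>c+12 else 'G' if b>a+20 and b>c+10 else '#' if min(a,b,c)>200 else '+' if min(a,b,c)>120 else '.' for a,b,c in r))
E
python3 - <<'E'
from h import *
import pickle;a0,b0=pickle.load(open("c0.pkl","rb"));a,b=pickle.load(open("c7.pkl","rb"))
print(tri(a,(265.2,254.9),b,(287.2,209.4)))
print(red(a0));dialdump(a0);print(red(a));dialdump(a)
E
```

```text
(array([522.8,  99.7, 188.7]), np.float64(3.8))
[(6, [264.5, 242.5], [262, 242, 6, 2]), (9, [279.3, 268.6], [278, 267, 3, 4])]
..............................
..............................
..............................
........+++++++++++++.........
.....++++###########+++.......
....++#################++.....
...++####################++...
..+++#####################++..
..++#######################++.
.++++###++++++#++###########+.
.++++++++++GGGG+++++++######+.
.+++++....GGGGGGGG.++++++###+.
.+++..............+++..++++++.
..+....+++++++++++++++...++++.
..+...+++++++++.+++++++...+++.
..++..++++++rr.rr+++++++..+++.
......+++rrRRRr.+++++++++++...
rr.....rRRRrrr++++++++++++....
rrr...rrrr.++++++++++++++.....
.......r....++++++++++........
............++++++++++........
...........++++++++++++.......
...........+++++++++++++......
..........++++++#######+......
[(10, [263.8, 240.0], [261, 239, 7, 3]), (3, [283.3, 270.0], [283, 269, 2, 3])]
..............................
.....................+........
....................++........
........++++++++++++++........
.....+++############+++.......
....++#################++.....
..+++####################++...
..++#######################+..
..++#######################++.
.+++#####+++++##############+.
.++++++++++GGGG++++++#######+.
.++++++...GGGGGGGG.+++++####+.
.+++...rr..++++.+++++++++++#+.
.++...rRRRr+++++++++++..+++++.
..++.++rRRRRrr++++++++++.++++.
..++..++++rRRRrrr++++++++++++.
......+++++++..rR+++++++++++..
rr......++++++++++++++++++....
rrr......+++++++++++++++++....
...........+++++++++++........
............++++++++++........
...........++++++++++++.......
...........+++++++++++++......
..........+++++++######+......
```

The pointer has turned about 75° clockwise and the lever's red tip moved from (279,269) to (283,270). The knob's height agrees, so the basket is seated and pressing the switch. Now the handle.

```bash
python3 - <<'E'
from h import *
st();plan([(540,335,270,40.7),(545,373.5,250,85.7),(545,373.5,163)])
E
```

```text
t 39.9 pos [534.9 298.3 298.1] w 0.651 f [ 0.8 -0.1  0.7] gf 0.0
q [4.890e-01 3.580e-01 1.619e+00 1.000e-03 1.164e+00 5.590e-01]
(540, 335, 270, 40.7) -> [ 0.185  0.013  0.141 -0.995]
(545, 373.5, 250, 85.7) -> [ 0.13   0.144  0.1   -1.   ]
(545, 373.5, 163) -> [ 0.     0.     0.435 -0.   ]
```

Emit:
send_rows([
  [[0.05,0,0.03,-0.19,0.2],[0.1,0,0.06,-0.38,0.2],[0.15,0.01,0.1,-0.57,0.2],[0.185,0.013,0.14,-0.76,0.2],[0.185,0.013,0.14,-0.95,0.2],[0.185,0.013,0.14,-0.995,0.2],[0.185,0.013,0.14,-0.995,0.2],[0.185,0.013,0.14,-0.995,0.2]],
])

```text
time_s: 40.7
eef_pos: [540.2, 329.7, 270.4]
eef_rot: [-1.319, -2.851, 0.001]
wrist_force: [1.0, 0.5, 0.5]
grip_width: 0.404
gripper_force: 0.0
```

Emit:
send_rows([
  [[0.03,0.03,0.02,-0.19,0.2],[0.06,0.06,0.05,-0.38,0.2],[0.09,0.1,0.08,-0.57,0.2],[0.13,0.144,0.1,-0.76,0.2],[0.13,0.144,0.1,-0.95,0.2],[0.13,0.144,0.1,-1,0.2],[0.13,0.144,0.1,-1,0.2],[0.13,0.144,0.1,-1,0.2]],
])

```text
time_s: 41.5
eef_pos: [545.4, 368.5, 250.7]
eef_rot: [-0.128, -3.139, 0.0]
wrist_force: [-0.3, -0.4, 0.2]
grip_width: 0.399
gripper_force: 0.0
```

```bash
python3 - <<'E'
from h import *
st();plan([(545,373.5,163,85.7)])
a=shot("top");b=shot("side")
A=np.array(a["pixels"])[240:280,170:230];g=cv2.cvtColor(A,cv2.COLOR_RGB2GRAY)
# handle bar in the first picture: dark bar outline
import pickle;a0,_=pickle.load(open("c0.pkl","rb"));g0=cv2.cvtColor(np.array(a0["pixels"]),cv2.COLOR_RGB2GRAY)
np.set_printoptions(linewidth=250);print(g0[240:276,178:204])
print(proj(a0,[545,373.5,161]),proj(a0,[582,370.8,161]),proj(a0,[508,376.2,161]))
E
```

```text
t 41.5 pos [545.4 368.5 250.7] w 0.399 f [-0.3 -0.4  0.2] gf 0.0
q [ 0.576  0.474  1.554 -0.     1.114 -0.913]
(545, 373.5, 163, 85.7) -> [ 0.004  0.025  0.439 -0.008]
[[ 80  89  85  80  77  65  54  49  46  46  53  79 104  98  85  86  92  96  94  98 100 101  92  61  46  47]
 [ 75  80  81  82  82  64  49  47  46  44  53  77 101  97  83  78  80  87  92  98 105 108  97  63  45  43]
 [ 55  60  71  88  94  80  61  49  47  46  52  70  92  92  78  67  60  60  61  65  77  91  86  68  62  63]
 [ 49  52  71  92  96  87  74  55  48  47  47  53  61  63  55  52  48  46  44  56  94 130 135 134 135 135]
 [ 49  51  65  80  83  79  73  54  45  47  47  48  47  46  47  47  46  46  49  78 142 193 195 197 199 199]
 [ 48  48  52  63  68  59  54  49  47  54  62  61  61  59  59  59  58  58  59  88 150 186 163 153 158 160]
 [ 47  49  47  49  52  47  45  44  49  64  81  84  83  81  82  82  81  80  81 107 157 179 133 115 119 120]
 [ 49  48  47  46  46  47  46  43  43  54  73  83  86  85  85  86  86  85  89 120 170 182 132 115 119 118]
 [ 49  47  48  47  46  49  44  40  39  41  49  58  61  62  62  63  63  61  7
[... 2262 characters left out ...]
22 120 118 117]
 [ 49  47  48  44  35  33  40  45  48  48  48  48  45  46  42  35  34  51  74  94 101 112 115 116 114 114]
 [ 46  47  46  42  35  34  43  46  45  49  47  47  47  47  42  34  36  52  71  81  77  84  90  90  92  92]
 [ 47  47  46  39  34  39  45  47  49  45  47  47  47  45  39  35  38  51  63  65  61  63  66  66  67  67]
 [ 46  48  44  37  34  40  47  50  49  47  45  47  47  44  37  34  37  51  59  60  59  59  61  61  60  60]
 [ 48  47  42  36  35  41  47  51  49  48  49  49  48  44  33  33  41  54  61  60  60  60  60  59  62  62]
 [ 48  47  44  35  32  39  46  48  47  47  50  48  47  43  35  32  44  62  68  63  61  60  62  62  63  63]]
[186.2 256.8] [187.4 246.9] [185.  266.8]
```

Emit:
send_rows([
  [[0.004,0.025,0.1,-0.008,0.2],[0.004,0.025,0.25,-0.008,0.2],[0.004,0.025,0.38,-0.008,0.2],[0.004,0.025,0.44,-0.008,0.2],[0.004,0.025,0.44,-0.008,0.2],[0.004,0.025,0.44,-0.008,0.2],[0.004,0.025,0.44,-0.008,0.2],[0.004,0.025,0.44,-0.008,0.2]],
])

```text
time_s: 42.4
eef_pos: [545.6, 374.2, 164.2]
eef_rot: [0.115, 3.138, 0.002]
wrist_force: [0.0, -0.1, 0.8]
grip_width: 0.398
gripper_force: 0.0
```

Emit:
send_rows([
  [[0,0,0,0,1],[0,0,0,0,1],[0,0,0,0,1],[0,0,0,0,1],[0,0,0,0,1],[0,0,0,0,1],[0,0,0,0,1],[0,0,0,0,1]],
], grip_force=50)

```text
time_s: 43.2
eef_pos: [545.5, 376.4, 164.0]
eef_rot: [0.115, 3.137, 0.008]
wrist_force: [-0.8, 9.2, 0.8]
grip_width: 0.121
gripper_force: 48.6
```

```bash
python3 - <<'E'
from h import *
st();a=shot("top");print(red(a));dialdump(a)
b=shot("side")
g=cv2.cvtColor(np.array(b["pixels"]),cv2.COLOR_RGB2GRAY); cv2.imwrite("pics/ref_side.png",g)
E
```

```text
t 43.2 pos [545.5 376.4 164. ] w 0.121 f [-0.8  9.2  0.8] gf 48.600558042526245
q [ 0.585  0.578  1.601  0.003  0.957 -0.915]
[(10, [263.8, 240.0], [261, 239, 7, 3]), (2, [269.5, 242.0], [269, 242, 2, 1]), (3, [283.3, 270.0], [283, 269, 2, 3])]
..............................
....................++........
...................+++........
........++++++++++++++........
.....+++#############++.......
....++#################++.....
..+++####################++...
..++#######################+..
.+++########################+.
.+++#####+++++##############+.
.++++++++++GGGG++++++#######+.
.++++++...GGGGGGGG.+++++####+.
.+++...rr.+++++++++++++++++#+.
.++...rRRRr++++++++++++.+++++.
..++.++rRRRRrr++++++++++.++++.
..++.+++++rRRR.rr++++++++++++.
...+..+++++++..RR+++++++++++..
rr.....++++++++++++++++++++...
rrr......+++++++++++++++++....
...........++++++++++++.......
............++++++++++........
...........++++++++++++.......
...........+++++++++++++......
..........+++++++#######......
```

Emit:
send_rows([
  [[0,0.01,0,0,1],[0,-0.005,-0.03,0,1],[0,-0.02,-0.06,0,1],[0,-0.032,-0.09,0,1],[0,-0.048,-0.12,0,1],[0,-0.066,-0.15,0,1],[0,-0.083,-0.175,0,1],[0,-0.083,-0.175,0,1]],
])

```text
time_s: 44.1
eef_pos: [544.0, 358.4, 199.1]
eef_rot: [0.116, 3.138, 0.005]
wrist_force: [-1.6, 7.3, 0.4]
grip_width: 0.124
gripper_force: 48.9
```

```bash
cat >> h.py <<'E'
def tilt():
    s=arm.get_state(); z=s["eef_pos"][2]-164+161-85; 
    th=np.radians(157.7)-(np.pi-np.arcsin(np.clip(z/200,-1,1))); print("t",s["time_s"],"tilt",round(float(th),3),"pos",np.round(s["eef_pos"],1),"f",np.round(s["wrist_force"],1),"w",round(s["grip_width"],3),s["gripper_force"]>5)
def nutview(b):
    # nuts seen in the bin from the side camera: ascii of bin region
    p=cv2.cvtColor(np.array(b["pixels"]),cv2.COLOR_RGB2GRAY)[184:222,270:308]
    for r in p: print(''.join(" .:-=+*#%@"[min(9,int(v)//26)] for v in r))
E
python3 - <<'E'
from h import *
tilt();a=shot("top");print(red(a,(255,228,285,250)));b=shot("side");nutview(b)
E
```

```text
t 44.1 tilt 0.2 pos [544.  358.4 199.1] f [-1.6  7.3  0.4] w 0.124 True
[(10, [263.8, 240.0], [261, 239, 7, 3]), (2, [269.5, 242.0], [269, 242, 2, 1])]
=-==-@=====================@*****+++++
==+++@-==================--@====++==++
****+@.===================:@=+++++++++
=====@-============++======@:+++++++++
+++==@-=++++++====+++===++=@-=++++++++
+++=+@-+%##*++==+++++==+++=@*=++++++++
+++==@=#=+++@+=+++++++++===#*=++++++++
+++==@=*++**#%=+%#*%%%%*===#@==+++++++
+++==@=@@+*@*++*+=##=++*@@@+@==++++=++
+++=+@==+++=+#@@+*@+++++#@%=@=++++++++
+++=+@=+**++=+@+#@+@+++##+@+@=++++++++
+++=+@-+***++@%*=+++*+*+=+@+@==+++++++
+++=+@=+@@%@@@%+++++**++=*@*@==+++++++
+++=+@=@@=++++@%#*%++*+=*@%*@-=+++++++
+++=+@==%++**+@#@@@+++++@#@*@#=+++++++
+++==@==#@*+#@-*%%+@*+*@+=@*@==+++++++
+++==%==++++++=#%@+++*++=+@#*==+++++++
+++==@==+**++++@@@+++@##*@@#*+=+++++++
+++==@+=#%#**#%####+@=+++#@@*%==++++++
+=+==@+=@*=++=--======*+++#@*%==++++++
+++==@*=@*++*========-++*@=@#@==++++++
+++=+@*=#%@@@%=====---%%++=@*@==++++++
+++=+@#=#=+++=:------=*##+=@*@==++++++
++++=*#=%#%%%+.:----:=*+*%*@*@==++++++
++++=*#=@+=+++::-----:++=+@%*@==++++++
+++++*@=@++++*.:::::::**+*@**@=+++++++
+++++*%=#@+++%::---:-=@@@@=*%==+++++++
++++====*+%%%*.:::::::*++==+%=.+++++++
++++=*==*+=++*:---:::-+*+=+@@+-+++++++
+++=+%==#**++*.---:---***+@@@==++++++ 
+++++%==@%%++%-::-::.-%@%%%%@==.......
++++=%==@@%@%@:---:---+%%%%%@*=.......
....:@==@%#%%+===+++=+**#%%%@*=.......
.....+++@@%***@@@@@@@@@%+*%%@#=.....::
.....*@@@#=*@@@@@@@@@@@@@%*+%@*-..::::
....=#@#=*###*++===------::.-*%@+-:.::
..:+@%+: .---------------:...:=+%@#-::
:-+@*=....----------------.:.:+:++#@=.
```

Emit:
send_rows([
  [[0,-0.01,-0.025,0,1],[0,-0.024,-0.045,0,1],[0,-0.039,-0.065,0,1],[0,-0.039,-0.065,0,1],[0,-0.039,-0.065,0,1],[0,-0.01,-0.02,0,1],[0,0.02,0.02,0,1],[0,0.03,0.034,0,1]],
])

```text
time_s: 45.0
eef_pos: [544.4, 363.9, 190.6]
eef_rot: [0.114, 3.139, 0.0]
wrist_force: [0.8, 4.0, 1.4]
grip_width: 0.119
gripper_force: 49.3
```

```bash
python3 - <<'E'
from h import *
tilt();a=shot("top");print(red(a,(255,228,285,250)));b=shot("side");nutview(b)
E
```

```text
t 45.0 tilt 0.149 pos [544.4 363.9 190.6] f [0.8 4.  1.4] w 0.119 True
[(10, [263.8, 240.0], [261, 239, 7, 3]), (2, [269.5, 242.0], [269, 242, 2, 1])]
=-==-@====================+@*****+++++
==+++@=========+========+==@====++===+
***++@-===================-@==+++++++=
=====@:====++=====++====+=:@==++++++++
++==+@:==+++++==+++++=++++=@:++++++++=
+++==@=++++++++++++++++++++@-+=+++++++
+++=+@-++##+++++++++++++++=#*=++++++++
+++==@=#+++*%+++++++++++++=#*=++++++=+
+++=+@=*+++*##+++%#%%##*++++@=++++++++
+++==@-@%+*@%-+#+=#*=+++%+%+@==+++++=+
+++++@==***++*@%++%++***#@@=@==+++++++
+++=+@=+***+++@+#@+@@@@@=+@=@==+++++++
+++==@=****++%@*+*=+**++=*@+@==+++++++
+++==@=@%%*##@@*++*****++*@*@:++++++++
+++=+@==@=++*=@%#+%***++##%*@-++++++++
+++==@==@++*+*%*%@@+++=*@#%*%==++++++=
+++==@==+%@@#*=*@%++%@%++=@*%+++++++++
+++==@==*=***+==@@+*+*###%@#*==+++++++
+++==@+=#+%%#%*###++*++**%@%*+==++++++
+++==@+=@#=++=-=======+**+*@#@==++++++
+++==@*=@*+**========-++*@=@#@==++++++
+++=+@*=##@@@*=====--=@%+==@*@==++++++
+++=+@%=#**+*=:------=@%#+=@+@==++++++
+++==*#=%%#*#*.:----:-+*+*%@*@===++=++
++++=*#=@=++*+::-----:***+@%*@=+++++++
+++++*%=@++*#+.-::::::++*@***==+++++==
++++====*#@@@@::---:--%%++=#%+=+++++++
++++++==**=++*.:::::::**++=%%+:+++++++
+=+++@==**+*++:---:::-**+=+@@+-+++++++
+++++%==@+*+*#.---:--=##+#@%@+=++++++ 
++++=%==@@@#@@-::-::.-%@%%%%@+=.......
+++++@==@%%%%@:---:--:+%%%%%%*=.......
.....%+=@%#%%+===+++++**%%%%%%=......:
.....+@@@@%***@@@@@@@@@#++%%@@= ...:::
.....*@@@#=*@%%%##*++++==--*%#*-:.::::
....=#@#=:------:--------: .-*%@+-:.::
..:+@%+: :----------------...:=+%@#-::
:-+@*+....=---------------.:.:+:++#@=.
```

Emit:
send_rows([
  [[0,-0.04,-0.06,0,1],[0,-0.075,-0.105,0,1],[0,-0.107,-0.144,0,1],[0,-0.107,-0.144,0,1],[0,-0.107,-0.144,0,1],[0,-0.107,-0.144,0,1],[0,-0.06,-0.09,0,1],[0,-0.022,-0.034,0,1]],
])

```text
time_s: 45.9
eef_pos: [544.1, 359.7, 197.5]
eef_rot: [0.115, 3.138, 0.001]
wrist_force: [0.6, 5.8, 0.9]
grip_width: 0.118
gripper_force: 49.8
```

```bash
python3 - <<'E'
from h import *
tilt();a=shot("top");print(red(a,(255,228,285,250)));b=shot("side");nutview(b)
E
```

```text
t 45.9 tilt 0.19 pos [544.1 359.7 197.5] f [0.6 5.8 0.9] w 0.118 True
[(10, [263.8, 240.0], [261, 239, 7, 3])]
=-===@====================+@****++++++
==+++@===================--@====++==++
***++@.===================:@==++++++=+
=====@:====+=====++=====++-@==++++=+++
+++==@-==++++===++++==++++=@-=++++++++
+++==@==+++++=++++++=+++++=@*=++++++++
+++==@=+++++++++++++++++++=#*=++++++++
+++==@=%#**##+=+++++++++++=#@=++++++++
+++==@=*=+++##==-#%%=+=+++++@==+++++++
+++=+@=@++*+@#@@+=+++@#%@@@=@==++++=++
+++==@=+@@@%++@%++**+@#%%%%=@==+++++++
+++=+@-++++=+=@+%@%@@*%@%%%=@==+++=+++
+++=+@=*+**+++@*+=+#+==+#%%+@=++++=+++
+++==@=%*%##%@@#++##=++=+@%*@:++++++++
+++=+@==@=++==@%#**@*+++@+@*@-++++++++
+++==@==@++**+%*@@*=+%%+=+@*%===++++++
+++==@==+@@@@@=*@@+++**+++@#*==+++++++
++++=@+=++++++=%@@+***+++#@#*+=+++++++
+++==@+=+*#%%#=###++*#++#%@%*+==++++++
+++==@+=%#+++=========++=+@%*@==++++++
+++==@*=@*=+*========-**+*#@#@===+++++
+++=+@*=#@+++======--*@@@+=@*@==++++++
+++==@*=#=#%%=--------++++=@*@==++++++
+++==*#=#*@#%+.:---::=***%#@*@==++++++
+++++*#=@#=++*::-----:+++=@%*@==++++=+
+++++*%=@==+*+.:::::::**+*@**%=+++++=+
++++=-+=@#+*+*-:---:-=@@@@=*%==+++++++
++++=+==*+@@#*.::::::-*+++=+%+.+++++++
+++++@==**++**:---:::-+**=+@@+:+++++++
+++=+%==**++++.---:---#**=%@@+=++++++ 
++++=%==@%*++%-::-:::-%@%%%%@+=.......
+++++@==@@@@%@:---:---+%%%%%@*=.......
....:@=+@%#%%+===+++=+**#%%%%#=.......
.....+#@@@%***@@@@@@@@@#+*%%@@=....:::
.....*@@@#=*@@@@@@@@@@@@%#+*%@*-:..:::
....=#@#=-==---------::--: .-*%@+-:..:
..:+@%+: .----------------...:=+%@#-::
:-+@*=....----------------.:.:+:++#@=.
```

Emit:
send_rows([
  [[0,-0.04,-0.06,0,1],[0,-0.078,-0.105,0,1],[0,-0.113,-0.14,0,1],[0,-0.113,-0.14,0,1],[0,-0.113,-0.14,0,1],[0,-0.113,-0.14,0,1],[0,-0.065,-0.09,0,1],[0,-0.023,-0.033,0,1]],
])

```text
time_s: 46.8
eef_pos: [543.8, 355.5, 203.9]
eef_rot: [0.114, 3.139, 0.002]
wrist_force: [-0.1, 5.5, 2.1]
grip_width: 0.119
gripper_force: 50.1
```

```bash
python3 - <<'E'
from h import *
tilt();a=shot("top");print(red(a,(255,228,285,250)));b=shot("side");nutview(b)
E
```

```text
t 46.8 tilt 0.229 pos [543.8 355.5 203.9] f [-0.1  5.5  2.1] w 0.119 True
[(10, [263.8, 240.0], [261, 239, 7, 3])]
=-==-@===================-=@****++++++
==++-@:==================-:@====++===+
***++@.===================-@==++++++++
=====@-===============+====@:+++++++++
+++==@-=+======+=====++====@-=++++++++
+++=+@=++====+++====+++====#*=++++++++
+++=+@=+++==+=++=====+=====#*=++++++++
+++==@-=++++*======-=+++++++@==+++++=+
+++==@:=##*#@@@@@@@@@@@@@@@+@==+++==++
+++=+@=@@%#@@%%%%+++*@%%%%%=@=++++++=+
+++=+@=#=++=*@%#==++=%@%%%%+@==+++++++
+++=+@-#++***@%+#=*++@*%%%%+@=++++++++
+++=+@=@@@@@%+%*+#@@*+*%%%%+@=++++++=+
+++=+@==*+#%**@#+=*##*#@@%%*@-=+++++++
+++=+@=+@#+++*@#++@=+++=%#%*@+=+++++++
+++=+@==@=+++=%*#*%+++*+@#%#@==+++++++
+++==%==@*+*+##*@@+@@%@@**%#*===++++++
++++=@==++@@#+=*@@+++++=+#@%*+==++++++
++++=@+=++++++==##++##***#@%+%==++++++
=++==@+=#++++=========++++@%*%==++++++
+++==@+=@%%#%*=======-*+**%@%@==++++++
+++=+@*=#@=+*======--=@*@%=@*@==+++=++
+++=+@#=@*=+*=:-------##+==@#@=+++++++
++++=*#=#@*++=.:----:-**++=@*@==++++++
+++==*#=#++@%*::-----:@+*+%@*@===+++++
++++=*@=%%#*#%.-:::::-@+*@@@*@=+++++++
++++=*@=@+=+++::---:-:+++=@@#+=+++=++=
++++=:==@+++**.::::::-%%%%@@%=.+++++++
+++++#==*@*+*@:---:::-++++#%@=-+++++++
+++++%==*++*++.---:---++++*+@==++++++ 
+++++%==*++++*:-:::::-=*+*@=@+=.......
++++=%==%+++#@:---:---+@@#+=@*=.......
....:@==@@*#%+===+++--=*%#*=@*=.......
.....*=+@@%***@@@@@@#*++=*%#@%=.....::
.....*@@@#+*@@@@@@@@@%*++=+*%@*-..::::
....=#@#=#@@@@%#%##*++++==::-+%@+-:..:
..:+@%+:..-::::----------:...:=+%@#-::
:-+@*=....----------------.:::+:++#@=.
```

Emit:
send_rows([
  [[0,-0.042,-0.052,0,1],[0,-0.083,-0.1,0,1],[0,-0.083,-0.1,0,1],[0,-0.083,-0.1,0,1],[0,-0.083,-0.1,0,1],[0,-0.03,-0.04,0,1],[0,0.02,0.03,0,1],[0,0.02,0.03,0,1]],
])

```text
time_s: 47.7
eef_pos: [544.0, 360.4, 196.2]
eef_rot: [0.113, 3.139, 0.002]
wrist_force: [0.5, 7.1, 2.2]
grip_width: 0.118
gripper_force: 50.8
```

```bash
python3 - <<'E'
from h import *
tilt();a=shot("top");print(red(a,(255,228,285,250)));b=shot("side");nutview(b)
E
```

```text
t 47.7 tilt 0.183 pos [544.  360.4 196.2] f [0.5 7.1 2.2] w 0.118 True
[(10, [263.8, 240.0], [261, 239, 7, 3]), (2, [269.5, 242.0], [269, 242, 2, 1])]
=-==-@=====================@****++++++
==+++@-==================--@====+++=++
***++@.==================-:@==++++++++
=====@:==+======+=====++==-@==+=++++=+
+++==@==++====+++====+++===@-=+++++++=
+++==@=+++===+++++=++++++=+@*=++++++++
+++==@=+++++++++++++++++++=#*=++++==++
+++==@-=++++=++++++++++++=+#@==++++=++
+++==@:=====-+++++++++++++%+@==+++++++
+++==@=@@@@@@@@@@@@@@@%%%@@=@==+++++++
+++==@=@@%%%%%%%%@@@@%%%%%%=@=++++++++
+++==@-=@%%@@%%#@===+@#%%%%=@=++++=+++
+++==@=#==++*@%%++++**%%%%%+@=++++++++
+++==@=#+++*+@%*@%+*@@*%%%%*@:++++++++
+++==@=@@@#@%+%*++*+%#%@%%%*@-++++++++
+++==@==*##**%@#++#+====@#%*%+=+++++++
+++==%=+@==++=%#+*%++++*#%%#*==++++=++
+++==@==@=+**+@*@#*@%**@%*%#*+==++++++
+++==@+=+%@@@@=*##*++@###*@%**==++++++
+++==@+=+++++=-=======+++*@%*@===+++++
+====@*=*++**========-++++%@#@==++++++
++===@*=@*+%%+=====--=*+*@*@*@==++++++
+++=+@%=@@+++=:------=@#+==@*@==++++++
+++==*#=@#=++=.:----:-*+++=@*@==++++++
++++=*#=%@+***::------@*#++@*@==++=+++
++++=*%=#*%@@%.:::::::*+%#@@*@==++++++
++++++*=%#+++#::---:--*+**@@#==+++=++=
++++=+==@==+++.:::::::*#@=@%%=.+++++++
+++=+@==@*+**+:---:::-@##%@@@=:+++++++
+++==%==+#@@@%.---:---+++=*@@+=++++++ 
+++++%==*+=++*::-:::::++++*@@+=.......
+++++@==%+=+#@:---:---+%*#@=@*=.......
.....@==@#+#%+===+++--+#%#*=@#=.......
.....+#+@@%##*@@@@@@***+=*%#@@=....:::
.....*@@@#=*@@@@@@@@@****+=*%@*-:.::::
....=#@%=-++==---------==-..-+%@+-:..:
..:+@%+: .----------------...:=+%@#-::
:-+@*=....----------------.:.:+:++#@=.
```

Emit:
send_rows([
  [[0,-0.04,-0.06,0,1],[0,-0.078,-0.105,0,1],[0,-0.113,-0.14,0,1],[0,-0.113,-0.14,0,1],[0,-0.113,-0.14,0,1],[0,-0.078,-0.105,0,1],[0,-0.023,-0.033,0,1],[0,0,0,0,1]],
])

```text
time_s: 48.6
eef_pos: [544.1, 360.0, 197.0]
eef_rot: [0.113, 3.139, 0.002]
wrist_force: [0.6, 4.9, 3.8]
grip_width: 0.119
gripper_force: 50.7
```

```bash
python3 - <<'E'
from h import *
tilt();a=shot("top");print(red(a,(255,228,285,250)));dialdump(a);b=shot("side");nutview(b)
E
```

```text
t 48.6 tilt 0.187 pos [544.1 360.  197. ] f [0.6 4.9 3.8] w 0.119 True
[(10, [263.8, 240.0], [261, 239, 7, 3]), (2, [269.5, 242.0], [269, 242, 2, 1])]
..............................
.....................+........
...................+++........
........++++++++++++++........
.....+++#############++.......
....++#################++.....
...++####################++...
..++#######################+..
..++########################+.
.+++#####+++++##############+.
.++++++++++GGGG++++++#######+.
.++++++...GGGGGGGG.+++++####+.
.+++...rr..++++++++++++++++#+.
.+++..rRRRr+++++++++++..+++++.
..++.++rRRRRrr++++++++++.++++.
..++.+++++rRRRrrr++++++++++++.
......+++++++..RR+++++++++++..
rr.....+++++++++++++++++++....
rrr......+++++++++++++++++....
...........+++++++++++........
............++++++++++........
...........++++++++++++.......
...........+++++++++++++......
..........+++++++#######......
=-==-@=====+===============@+***++++++
==+++@-==================-:@====+==+++
***++@.==================-:@==++++++==
=====@:===++=====+=====++==@==+=++++++
+++==@-==+++===+++====+++==@-=+=+++++=
+++==@=+++
[... 576 characters left out ...]
+===@*=++%%+========-+*++@%#@==++++++
+++==@*=*++++======--=**+#%@*@==+++=++
+++=+@#=#**+*=:------*@@#==@*@==++++++
++++=*#=@#%##*.:----:-++++=@*@===+++++
+++==*#=@%=++*:------:##+++@*@==++++++
+++++*%=%#++**.:::::::**%*@@*@=+++++++
+++++=*=%%@*#@::---:--*=*@%@#==++++=++
+=++=+==%+%#@*.::::::-**@=@%#=.+++++++
+++++@==@#=+++:---:::+@@%#@@@=-+++++++
++++=%==@+=++*.---:---+++=#@@+=++++++ 
++++=%==#@+++#-:-:::.:+**=*@@+=.......
+++++@==*+%@@@:---:---+%**@=@*=.......
....:@==**+#%+--=+++--+#%#*=%#=.......
.....+#**#@#+=++@@@@#+*+=*%#@@=....:::
.....*@@@#==*#%@@@@@@**+*+=*%@*-:.::::
....=#@#+-+==---------+++=:.-*%@+-:.::
..:+@%+: .---------------:...:=+%@#-:.
:-+@*=....----------------...:+:++#@=.
```

Emit:
send_rows([
  [[0,-0.06,-0.08,0,1],[0,-0.113,-0.14,0,1],[0,-0.113,-0.14,0,1],[0,-0.113,-0.14,0,1],[0,-0.113,-0.14,0,1],[0,-0.078,-0.105,0,1],[0,-0.023,-0.033,0,1],[0,0,0,0,1]],
])

```text
time_s: 49.5
eef_pos: [544.1, 360.0, 197.0]
eef_rot: [0.113, 3.139, 0.002]
wrist_force: [0.5, 5.7, 3.1]
grip_width: 0.12
gripper_force: 50.9
```

```bash
python3 - <<'E'
from h import *
tilt();a=shot("top");print(red(a,(255,228,285,250)));b=shot("side");nutview(b)
E
```

```text
t 49.5 tilt 0.187 pos [544.1 360.  197. ] f [0.5 5.7 3.1] w 0.12 True
[(6, [266.5, 240.0], [265, 239, 4, 3])]
=-==-@=====================@*****+++++
==+++@-==================-:@====+==+++
***++@.==================--@==+++++=++
=====@:===+======+=====++=-@=++=++=+++
+++==@-==++====+++====+++==@-==+++++++
+++==@=+++++=++++++=+++++++@*==++=++++
+++==@=+++++++++++++++++++=#*=++++++++
+++==@==+=++++++++++++++++=#@=++++++=+
+++==@=+*======-++++++++++++@==+++++++
+++==@:#@@@@@@@@@@@@@@%%@@@=@==+++++++
+++=+@=@@%%%%%%%%%%%%%%%%%%=@==+++++++
++==+@-=@%%%%%%%%%%%%%%%%%%=@==+++++=+
+++=+@=+@%%%%%%%%%%%%%%%%%%+@=+++++=++
+++==@=@@%%%%%%%@%+*#@%%%%%*@:++++++++
+++=+@==@%%%%%%@#=++++%%%%%*@-++++++++
++===@==@@@@%%%#@=**+#%%%%%*%+=+++++++
+++==%=#+==+*@%#+%@@@##@@%%#*==+++++++
+++==@=+=++++@%#++#*=++=##%#*===++++++
+++==@+@*++*@*#%+*%++**+##%%*+==++++++
+++==@+=*%@%#*++=====*#@@+@%*@==++++++
++===@*+%#=++=========*+*#@%#@==++++++
+++=+@*=@+++*=====+==-+*==%#*@==++++++
+++=+@#=+@*+++--------**++%#*@==++++++
+++==*#=++*%+=::----:+@@@#+%*@==++++++
++++=*#=*++++*::::----+++++%*@=++++=++
+++++*%=%**+**.-::--:=%##+=@*@=+++++++
++++==*=@@%###--:----:*+#%*@#==+++++==
++++=+==@%=+*+:::::::-*+*%@@#=.+++++++
+++++@==@%++*+:-:----:**@=@%@=-+++++++
+++=+%==%%@**#:::::::-%++=@%@==++++++ 
++++=%==%+=+**------::**+=@%@+=.......
+++++@==@++*+#:::--:-:+*+%%%@*=.......
....:@==@#*#@#=----===*%@%%%%#=.......
.....+#=@%@%+#%##%#@@@%++#%%*@=....:::
.....*@%@%**@@@@@@@@@@@@#++#@%=:..::::
.....*@%#=-==---------:--: :+#@#-:..::
...-+@#=:.----------------.. :+#@#=:.:
.-+@%+: ..----------------.:.:+:+#%#::
```

```bash
python3 - <<'E'
from h import *
tilt();a=shot("top");print(red(a,(255,228,285,250)));dialdump(a)
A=np.array(a["pixels"])[226:252,252:286,::-1];B=np.array(shot("side")["pixels"])[184:262,255:325,::-1]
cv2.imwrite("pics/m9.png",np.hstack([cv2.resize(A,(408,312),interpolation=2),cv2.resize(B,(280,312),interpolation=2)]))
E
```

```text
t 49.6 tilt 0.186 pos [544.2 360.1 196.8] f [0.  6.5 3.6] w 0.12 True
[(6, [266.5, 240.0], [265, 239, 4, 3])]
..............................
.....................+........
...................+++........
........++++++++++++++........
.....+++#############++.......
....++#################++.....
...++####################++...
..++#######################+..
..++########################+.
.+++#####+++++##############+.
.++++++++++GGGG++++++#######+.
.++++++....GGGGGGG.+++++####+.
.+++...++.rr.++++++++++++++#+.
.++...++++rRRr++++++++..+++++.
..++.++++++rRRr+++++++++.++++.
..++.+++++++rRR.+++++++++++++.
...++++++++++...++++++++++++..
rr.....++++++++++++++++++++...
rr......++++++++++++++++++....
...........++++++++++++.......
............++++++++++........
...........++++++++++++.......
...........+++++++++++++......
..........+++++++#######......
```

Two nuts are in the basket (pointer about −26° from upright), so I give another pulse.

Emit:
send_rows([
  [[0,-0.06,-0.08,0,1],[0,-0.113,-0.14,0,1],[0,-0.113,-0.14,0,1],[0,-0.113,-0.14,0,1],[0,-0.078,-0.105,0,1],[0,-0.023,-0.033,0,1],[0,0,0,0,1],[0,0,0,0,1]],
])

```text
time_s: 50.5
eef_pos: [544.1, 360.1, 196.8]
eef_rot: [0.113, 3.139, 0.002]
wrist_force: [0.7, 7.8, 3.3]
grip_width: 0.117
gripper_force: 51.1
```

```bash
python3 - <<'E'
from h import *
tilt();a=shot("top");print(red(a,(255,228,285,250)));dialdump(a,(254,234,284,245));b=shot("side");nutview(b)
E
```

```text
t 50.5 tilt 0.186 pos [544.1 360.1 196.8] f [0.7 7.8 3.3] w 0.117 True
[(7, [266.1, 239.7], [264, 238, 5, 4])]
.+++########################+.
.+++#####+++++##############+.
.++++++++++GGGG++++++#######+.
.++++++....GGGGGGG++++++####+.
.+++...++.Rr.++++++++++++++#+.
.++...++++rRRr++++++++..+++++.
..++.++++++rRRr+++++++++.++++.
..++.+++++++rRR.+++++++++++++.
...++++++++++...++++++++++++..
rr.....++++++++++++++++++++...
rrr.....++++++++++++++++++....
=-==-@=====================@****++++++
==+++@-==================--@====++====
***++@.================+=-:@===++++=++
=====@:==+=====++=====++==-@===+++=+++
+++==@=+++====+++===++++===@-=++++++++
+++==@=+++==+++++==+++++=++@+=++++++++
+++=+@=+++++++++++++++++++=#*==++++=++
+++==@-=++==+=+++++++++++++#@==+++=+++
+++==@:====-+++++++++++++%*+@==++++=++
+++=+@=@@@@@@@@@@@@@@%%%%%%=@=++++++++
+++=+@=@@%%%%%%%%%%%%%%%%%%=@==+++++++
+++=+@-=@%%%%%%%%%%%%%%%%%%=@=+++++=++
+++=+@=+@%%%%%%%%%%%%%%%%%%+@=++++=+++
+++=+@=@@%%%%%%%%%%%%%%%%%%*@:++++++++
+++==@==@%%%%%%%%%**#@%%%%%*@-++++++++
+++=+@+=@%%%%%%%#=++=+@%%%%*%+=+++++=+
+++==%==@%%%%%%#@=****@%%%%#*===++++++
++++=@==@%%%%%%#+@@@@@#@%%%#*+=+++++++
+++==@+=@#*#%@%#++##=+++#%%%*@=+++++++
+++==@+%==+==@++=====+*+*#%%*@===+++++
+++==@*@++*++%-=======+#@*%%#@==++++++
+++=+@*=@@@@%====++=+###*%@%*@==+++=++
+++=+@#=*%#**#------:-++==%#*@==++++++
++++=*#=#+=+*=::----:=**+*@#*@==++++++
++++=*#=%*+***.:::---*@*@@***@=++++++=
+++++*@=+*@@@@.-:::-::*++=+=*@=+++++++
++++=+%=*+++++:-:-----#%*++%#==+++++++
++++=+==%+++**:::::::-*+*%#@%=.++++=++
+++++#==@#*+#%:-:-----*+*#@@@+:+++++++
+++++%==@%@++*::::::::*#@=@%@==++++++.
+++++%==@@=++*------::+++=@%@+=.......
++++=%==@@+++%:::--:--+*+=@%@*=.......
....:@==@=@%@#=--=-=-=*%@%%%%#=.......
.....+#=@*@%+=++-%%@@%#++#%%*@=....:::
.....*@%@%*+++*+=@@@@@@@%++#@%+:.:::::
.....*@%#==*++*=---------:.:+#@#-:..::
...-+@#=:.----------------...:+#@#=:::
.:+@%+: ..----------------.:.:+-+#%#:.
```

Emit:
send_rows([
  [[0,-0.06,-0.08,0,1],[0,-0.113,-0.14,0,1],[0,-0.113,-0.14,0,1],[0,-0.113,-0.14,0,1],[0,-0.078,-0.105,0,1],[0,-0.023,-0.033,0,1],[0,0,0,0,1],[0,0,0,0,1]],
])

```text
time_s: 51.4
eef_pos: [544.0, 360.1, 196.8]
eef_rot: [0.113, 3.139, 0.002]
wrist_force: [-0.1, 6.7, 2.7]
grip_width: 0.118
gripper_force: 51.3
```

```bash
python3 - <<'E'
from h import *
tilt();a=shot("top");print(red(a,(255,228,285,250)));dialdump(a,(254,234,284,245));b=shot("side");nutview(b)
E
```

```text
t 51.4 tilt 0.186 pos [544.  360.1 196.8] f [-0.1  6.7  2.7] w 0.118 True
[(4, [267.0, 239.2], [266, 238, 3, 3])]
..++########################+.
.+++#####+++++##############+.
.++++++++++GGGG++++++#######+.
.++++++......GGGGG.+++++####+.
.+++...+++.rRr.++++++++++++#+.
.++...++++++rRr++++++++.+++++.
..++.+++++++rRR+++++++++.++++.
..++.++++++++rr.+++++++++++++.
...++++++++++...++++++++++++..
rr.....++++++++++++++++++++...
rrr.....++++++++++++++++++....
=-==-@=====================@****++++++
==+++@-==================--@====++===+
****+@.================+==:@==++++++++
=====@:==+=====++=====++==-@==++++++++
++==+@-+++====+++===++++===@-=++++++++
+++==@=+++==+++++==+++++=++@+=++++++++
+++==@=+++++++++++++++++++=#*=++++++++
+++==@-=+++=++++++++++++++=#@==+++++++
+++=+@:====-+++++++++++++%*+@=++++++++
+++=+@=@@@@@@@@@@@@@@%%%%%@=@==+++=+=+
+++==@=@@%%%%%%%%%%%%%%%%%%=@=++++++++
+++==@-=@%%%%%%%%%%%%%%%%%%+@==+++++++
+++=+@=+@%%%%%%%%%%%%%%%%%%+@=+++=++++
+++=+@=@@%%%%%%%%%%%%%%%%%%*@:++++++++
+++==@==@%%%%%%%%%%%%%%%%%%*@-++++++++
+++==@==@%%%%%%%%%#*#%%%%%%*%+=+++++++
+++==%==@%%%%%%%%==+++@%%%%#*==+++++++
+++==@==@%%%%%%#@=+***%%%%%#*+=+++++++
+++==@+=@%%%%%%#+@@@@@#@%%%%*@==++++++
+++==@+=@%%%%%*+=====+++#%%%*@==++++++
+++==@*=@%#%@+-======-*+*%%%#@===+++++
+++=+@*==++++#========**@+@%*@==++++++
+++==@#++++***-------#@#*%@%*@==++++++
++++=*#*@**#@=:-----:-++++#**@===+++=+
++++=*#=++###%.::-:::-*+*+#%*@==+++++=
+++++*%=%#=+*+:-----:=@*#@%**@=++++++=
++++=+%=%#++*#:::-----#*++==%==+++++++
++++=+==*%@**@.:----::*#%*++%=.+++++++
+++++#==*+++++:-:-----*++@=@@+:+++++++
+++=+%==%++++*.-::::::#+*%#@@==++++++ 
+++++%==@#+++*:-:--:-=@@@=#@@+=.......
+++++%==@@%%#%-:::::::+*+==@@*=.......
....:@==@%%#@%=---=---#%#+@%@#=.......
.....+#=@%@%*##***%#*+++#%%%@@=....:::
.....*@@@%#=*@@@@@@@@@@@%+*%%@+..:::::
.....*@@#==++=-----------:.-*%@+-:..::
...:+@%+:.----------------...-*%@+-:.:
.:-+@*- ..----------------.:.:=-+%@#.:
```

```bash
python3 - <<'E'
from h import *
a=shot("top");b=shot("side")
A=np.array(a["pixels"])[226:252,252:286,::-1];B=np.array(b["pixels"])[180:262,262:322,::-1]
cv2.imwrite("pics/m9.png",np.hstack([cv2.resize(A,(390,298),interpolation=cv2.INTER_CUBIC).copy() if 0 else cv2.copyMakeBorder(cv2.resize(A,(390,298),interpolation=cv2.INTER_CUBIC),0,262,0,0,cv2.BORDER_CONSTANT),cv2.resize(B,(410,560),interpolation=cv2.INTER_CUBIC)]))
E
```

```text
(no output)
```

View pics/m9.png

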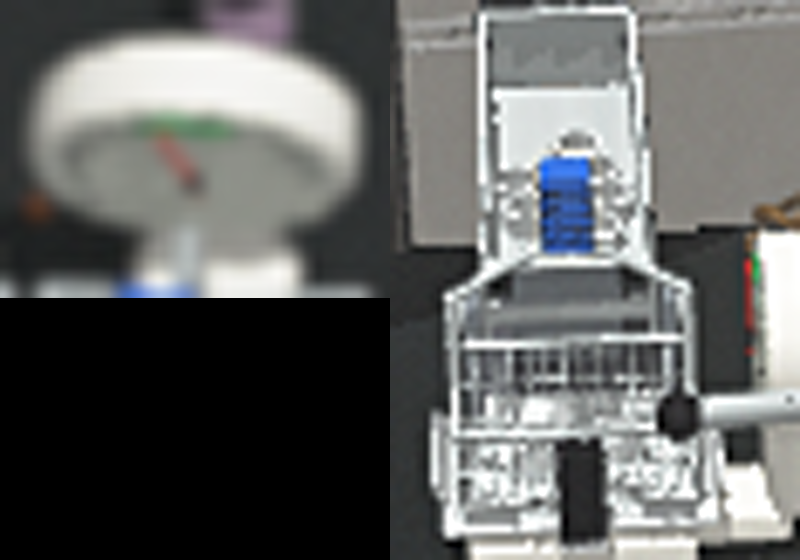

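The pointer's tip is in the left part of the green band and has moved by the steps expected for three nuts (1.99). Letting the bin down level.

Emit:
send_rows([
  [[0,0.016,0.026,0,1],[0,0.032,0.052,0,1],[0,0.045,0.08,0,1],[0,0.06,0.11,0,1],[0,0.072,0.135,0,1],[0,0.082,0.155,0,1],[0,0.087,0.165,0,1],[0,0.087,0.165,0,1]],
])

```text
time_s: 52.4
eef_pos: [545.4, 376.5, 164.3]
eef_rot: [0.114, 3.139, 0.0]
wrist_force: [1.1, 5.7, 0.2]
grip_width: 0.119
gripper_force: 52.2
```

```bash
python3 - <<'E'
from h import *
tilt()
E
```

```text
t 52.4 tilt 0.002 pos [545.4 376.5 164.3] f [1.1 5.7 0.2] w 0.119 True
```

Emit:
send_rows([
  [[0,0,0,0,0.2],[0,0,0,0,0.2],[0,0,0,0,0.2],[0,0,-0.1,0,0.2],[0,0,-0.3,0,0.2],[0,0,-0.5,0,0.2],[0,-0.1,-0.55,0,0],[0,-0.3,-0.55,0,-0.1]],
])

```text
time_s: 53.2
eef_pos: [541.7, 316.9, 277.7]
eef_rot: [0.11, 3.135, 0.004]
wrist_force: [0.8, -0.8, 0.2]
grip_width: 0.551
gripper_force: 0.0
```

```bash
python3 - <<'E'
from h import *
st();a=shot("top");b=shot("side")
print(red(a,(255,228,285,250)));dialdump(a,(254,234,284,245));nutview(b)
k=blue(a,(250,245,280,270)),blue(b,(270,190,300,230));print(k)
print(tri(a,k[0][0][1],b,k[1][0][1]))
plan([(530,200,270,85.7),(521.5,103,270),(521.5,103,199)])
E
```

```text
t 53.2 pos [541.7 316.9 277.7] w 0.551 f [ 0.8 -0.8  0.2] gf 0.0
q [ 0.51   0.399  1.606 -0.     1.131 -0.99 ]
[(4, [267.0, 239.2], [266, 238, 3, 3])]
..++########################+.
.+++#####+++++##############+.
.++++++++++GGGG++++++#######+.
.++++++......GGGGG.+++++####+.
.+++...+++.rRr.++++++++++++#+.
.++...+++++.rRr+++++++..+++++.
..++.+++++++rRR.++++++++.++++.
..++.++++++++rr.+++++++++++++.
....+++++++++...++++++++++++..
rr.....+++++++++++++++++++....
rrr.....++++++++++++++++++....
=-==-+=++====+=+++***++*********++++++
==+++****...::::::::::::-@%-====++===+
****+=++++*+++++++++++++++#*==++++++++
=====+=============+++====+@==+=++++++
+++=+@=++++++++++++++=+===+@==+++++=++
+++=+@=+++=++==+=========*=@==++++++++
+++=+@:========*===+=+===+:@==++++++++
+++==@:=+======*=========+-@-=++++++++
+++=+@-=======**=========*+@*=++++++++
+++==@========**=========*+#*==+++++++
+++==@==+====****==++===+*++@==+++++++
+++=+@======+****====+==**++@=++++++++
+++=+@======*+++*===++==*+*=@==+++++++
=++=+@=-====+=+++=++++--+=#=@=++++++++
+++==%==@@@@%%%%@========+%=@:++++++++
+++==@==@%%%%%%%%==+===
[... 499 characters left out ...]
-:-----+*+=%%%*-+++++++
+++=+#+=@##**%.::::::-##*=%%%+#=+++++ 
+++++#+=%%%%%@-----:--#***%%@@+ ......
+++++*%@%%%%%@-:::::::+##%%@@@+.......
.....#@@@@%%@%--------#%#=:..:#.......
.....%. .-*@*----------=#%*-::# ......
.....#:-+@#=-------------=*@#+#.......
....:%*@%+---------------:.-*%@=-.....
...:+@%+:.----------------...-*%@+-:.:
.:-+@*- ..----------------...:=-+%@#.:
([(66, array([265.4, 255. ]), array([262, 251,   8,  10]))], [(92, array([287.2, 209.5]), array([284, 203,   8,  14]))])
(array([522.6,  99.1, 188.6]), np.float64(3.5))
(530, 200, 270, 85.7) -> [ 0.007 -0.56   0.026 -0.   ]
(521.5, 103, 270) -> [ 0.006 -0.487 -0.    -0.   ]
(521.5, 103, 199) -> [ 0.     0.     0.355 -0.   ]
```

Emit:
send_rows([
  [[0,-0.24,0,0,-0.2],[0,-0.48,0,0,-0.2],[0.01,-0.72,0,0,-0.2],[0.013,-0.96,0.02,0,-0.2],[0.013,-0.96,0.02,0,-0.2],[0.013,-0.96,0.02,0,-0.2],[0.013,-0.96,0.02,0,-0.2],[0.013,-0.96,0.02,0,-0.2]],
], grip_force=110)

```text
time_s: 54.1
eef_pos: [524.2, 125.5, 271.2]
eef_rot: [-0.112, -3.139, -0.0]
wrist_force: [0.4, -0.6, 1.2]
grip_width: 0.601
gripper_force: 0.0
```

```bash
python3 - <<'E'
from h import *
st();plan([(521,103,198,85.7)])
E
```

```text
t 54.1 pos [524.2 125.5 271.2] w 0.601 f [ 0.4 -0.6  1.2] gf 0.0
q [ 0.213  0.276  1.804  0.     1.062 -1.286]
(521, 103, 198, 85.7) -> [ 0.008 -0.114  0.366  0.004]
```

Emit:
send_rows([
  [[0.008,-0.114,0,0,-0.2],[0.008,-0.114,0.1,0,-0.2],[0.008,-0.114,0.2,0,-0.2],[0.008,-0.114,0.3,0,-0.2],[0.008,-0.114,0.36,0,-0.2],[0.008,-0.114,0.36,0,-0.2],[0.008,-0.114,0.36,0,-0.2],[0.008,-0.114,0.36,0,-0.2]],
])

```text
time_s: 54.9
eef_pos: [521.5, 102.2, 200.2]
eef_rot: [0.114, 3.138, 0.001]
wrist_force: [0.1, -0.2, 0.7]
grip_width: 0.597
gripper_force: 0.0
```

Emit:
send_rows([
  [[0,0,0,0,0.8],[0,0,0,0,0.8],[0,0,0,0,0.8],[0,0,0,0,0.8],[0,0,0,0,0.8],[0,0,0,0,0.8],[0,0,0,0,0.8],[0,0,0,0,0.8]],
])

```text
time_s: 55.7
eef_pos: [521.5, 101.6, 200.4]
eef_rot: [0.114, 3.138, 0.0]
wrist_force: [-0.6, -1.9, 5.8]
grip_width: 0.258
gripper_force: 108.0
```

Emit:
send_rows([
  [[0,0,-0.05,0,0.8],[0,0,-0.13,0,0.8],[0,0,-0.23,0,0.8],[0,0,-0.33,0,0.8],[0,0,-0.43,0,0.8],[0,0,-0.53,0,0.8],[0,0,-0.61,0,0.8],[0,0,-0.65,0,0.8]],
])

```text
time_s: 56.5
eef_pos: [521.0, 101.9, 331.1]
eef_rot: [0.115, 3.138, 0.001]
wrist_force: [1.0, -0.5, -4.0]
grip_width: 0.26
gripper_force: 107.8
```

```bash
python3 - <<'E'
from h import *
st();plan([(450,0,330,43.5),(430,-130,330,1),(430,-256,330,1),(530,-256,330),(615,-256,330)])
b=shot("side");a=shot("top");print(blue(b,(260,150,310,210)))
# ball & rod in side view: dark ball near (303,240)
g=cv2.cvtColor(np.array(b["pixels"]),cv2.COLOR_RGB2GRAY)
for x in range(315,381,10): 
    col=g[222:256,x].astype(int); print(x,list(col))
E
```

```text
t 56.5 pos [521.  101.9 331.1] w 0.26 f [ 1.  -0.5 -4. ] gf 107.84486174583435
q [ 0.171  0.197  1.76   0.     1.182 -1.327]
(450, 0, 330, 43.5) -> [ 0.317 -0.534  0.005  0.94 ]
(430, -130, 330, 1) -> [-0.403 -0.52  -0.     0.944]
(430, -256, 330, 1) -> [-0.63  -0.011 -0.    -0.   ]
(530, -256, 330) -> [-0.009  0.5   -0.    -0.   ]
(615, -256, 330) -> [-0.007  0.425 -0.    -0.   ]
[(23, array([286. , 175.8]), array([283, 174,   7,   4]))]
315 [np.int64(134), np.int64(134), np.int64(134), np.int64(137), np.int64(151), np.int64(147), np.int64(88), np.int64(99), np.int64(115), np.int64(121), np.int64(155), np.int64(151), np.int64(121), np.int64(122), np.int64(119), np.int64(153), np.int64(242), np.int64(216), np.int64(170), np.int64(126), np.int64(68), np.int64(45), np.int64(49), np.int64(48), np.int64(41), np.int64(93), np.int64(255), np.int64(255), np.int64(255), np.int64(254), np.int64(252), np.int64(252), np.int64(255), np.int64(247)]
325 [np.int64(53), np.int64(51), np.int64(50), np.int64(50), np.int64(50), np.int64(50), np.int64(50), np.int64(47), np.int64(46), np.int64(49), np.in
[... 2087 characters left out ...]
nt64(80), np.int64(53), np.int64(44), np.int64(46), np.int64(45), np.int64(44), np.int64(41), np.int64(42), np.int64(44), np.int64(44), np.int64(43), np.int64(43), np.int64(43), np.int64(36), np.int64(43)]
375 [np.int64(65), np.int64(70), np.int64(107), np.int64(254), np.int64(247), np.int64(240), np.int64(236), np.int64(231), np.int64(237), np.int64(239), np.int64(231), np.int64(229), np.int64(202), np.int64(154), np.int64(105), np.int64(75), np.int64(75), np.int64(84), np.int64(84), np.int64(80), np.int64(83), np.int64(51), np.int64(45), np.int64(46), np.int64(46), np.int64(49), np.int64(45), np.int64(45), np.int64(42), np.int64(43), np.int64(41), np.int64(38), np.int64(50), np.int64(140)]
```

```bash
python3 - <<'E'
from h import *
import pickle;a,b=pickle.load(open("c0.pkl","rb"))
for u,v in ((315,239.2),(325,238.4),(345,236.5),(365,234.6)): print("side",atz(b,u,v,255))
g=cv2.cvtColor(np.array(a["pixels"]),cv2.COLOR_RGB2GRAY).astype(int)
for r in range(195,242,6): 
    w=g[r,355:385]; c=np.argmax(w[5:])+5; print("top",r,355+c,atz(a,355+c,r,255),list(map(int,w[4:26])))
E
```

```text
side [ 552.4 -251.2  255. ]
side [ 577.3 -251.2  255. ]
side [ 627.8 -249.8  255. ]
side [ 679.1 -248.3  255. ]
top 195 371 [ 698.5 -270.8  255. ] [98, 110, 105, 82, 59, 85, 145, 193, 202, 172, 149, 181, 207, 206, 199, 189, 181, 175, 167, 153, 127, 113]
top 201 367 [ 676.1 -255.1  255. ] [111, 119, 103, 65, 43, 56, 102, 161, 198, 191, 133, 68, 45, 48, 47, 46, 47, 47, 47, 48, 47, 47]
top 207 368 [ 653.  -256.4  255. ] [122, 138, 148, 151, 150, 149, 147, 150, 174, 202, 195, 159, 147, 149, 148, 148, 149, 148, 147, 126, 79, 48]
top 213 369 [ 630.1 -257.7  255. ] [134, 146, 150, 151, 152, 151, 148, 144, 152, 183, 204, 192, 154, 147, 148, 149, 148, 148, 150, 147, 127, 76]
top 219 370 [ 607.4 -259.   255. ] [147, 151, 152, 151, 151, 152, 151, 149, 145, 156, 188, 205, 190, 159, 149, 150, 149, 149, 148, 149, 146, 126]
top 225 371 [ 584.9 -260.2  255. ] [154, 154, 153, 153, 153, 152, 153, 153, 152, 150, 164, 194, 202, 180, 156, 149, 150, 149, 149, 149, 150, 145]
top 231 372 [ 562.7 -261.5  255. ] [176, 173, 168, 166, 164, 165, 163, 164, 173, 175, 168, 173, 194, 200, 194, 197, 190, 168, 151, 145, 97, 54]
top 237 367 [ 541.8 -242.9  255. ] [231, 231, 231, 231, 231, 231, 231, 231, 232, 231, 226, 206, 183, 194, 205, 217, 229, 215, 163, 170, 182, 110]
```

Emit:
send_rows([
  [[0.02,-0.03,0,0.06,0.8],[0.05,-0.1,0,0.18,0.8],[0.1,-0.18,0,0.32,0.8],[0.16,-0.28,0,0.46,0.8],[0.22,-0.38,0,0.6,0.8],[0.27,-0.46,0,0.74,0.8],[0.3,-0.51,0,0.86,0.8],[0.317,-0.534,0,0.94,0.8]],
])

```text
time_s: 57.4
eef_pos: [448.4, -0.8, 328.2]
eef_rot: [-1.245, -2.882, 0.002]
wrist_force: [-0.3, 0.2, -2.7]
grip_width: 0.26
gripper_force: 108.0
```

Emit:
send_rows([
  [[-0.03,-0.04,0,0.06,0.8],[-0.08,-0.1,0,0.18,0.8],[-0.14,-0.18,0,0.32,0.8],[-0.21,-0.27,0,0.46,0.8],[-0.28,-0.36,0,0.6,0.8],[-0.34,-0.44,0,0.74,0.8],[-0.38,-0.5,0,0.86,0.8],[-0.403,-0.52,0,0.944,0.8]],
])

```text
time_s: 58.2
eef_pos: [429.2, -131.5, 328.6]
eef_rot: [-2.206, -2.236, 0.002]
wrist_force: [-0.5, -0.4, -2.4]
grip_width: 0.262
gripper_force: 108.1
```

```bash
python3 - <<'E'
from h import *
st();plan([(430,-262,329,2),(530,-260,329),(615,-256.5,329),(615,-256.5,304)])
E
```

```text
t 58.2 pos [ 429.2 -131.5  328.6] w 0.262 f [-0.5 -0.4 -2.4] gf 108.14320921897888
q [-0.323  0.065  1.921 -0.     1.157 -0.337]
(430, -262, 329, 2) -> [-0.653 -0.005 -0.002 -0.027]
(530, -260, 329) -> [-0.007  0.5   -0.    -0.   ]
(615, -256.5, 329) -> [ 0.003  0.425 -0.    -0.   ]
(615, -256.5, 304) -> [ 0.     0.     0.125 -0.   ]
```

Emit:
send_rows([
  [[-0.06,0,0,-0.02,0.8],[-0.16,0,0,-0.027,0.8],[-0.28,0,0,-0.027,0.8],[-0.4,0,0,-0.027,0.8],[-0.51,0,0,-0.027,0.8],[-0.6,0,0,-0.027,0.8],[-0.64,0,0,-0.027,0.8],[-0.653,-0.005,0,-0.027,0.8]],
])

```text
time_s: 59.0
eef_pos: [431.0, -261.3, 328.7]
eef_rot: [-2.178, -2.263, 0.0]
wrist_force: [0.1, 0.0, -2.9]
grip_width: 0.257
gripper_force: 108.2
```

```bash
python3 - <<'E'
from h import *
st();plan([(530,-260,329,2)])
a=shot("top");b=shot("side")
A=np.array(a["pixels"])[225:320,320:420,::-1];B=np.array(b["pixels"])[180:320,215:375,::-1]
cv2.imwrite("pics/m10.png",cv2.resize(B,(640,560),interpolation=cv2.INTER_CUBIC))
k=blue(b,(240,190,300,260));print(k)
print("tcp proj",proj(b,[430,-262,329]),"expected knob mid",proj(b,[430,-262,313]))
E
```

```text
t 59.0 pos [ 431.  -261.3  328.7] w 0.257 f [ 0.1  0.  -2.9] gf 108.21897625923157
q [-0.569  0.157  1.815  0.     1.17  -0.607]
(530, -260, 329, 2) -> [-0.013  0.495 -0.002  0.004]
[(155, array([264.4, 222. ]), array([260, 213,  10,  20])), (22, array([240.8, 220.9]), array([240, 217,   3,   9]))]
tcp proj [263.1 217. ] expected knob mid [263.5 223.3]
```

View pics/m10.png

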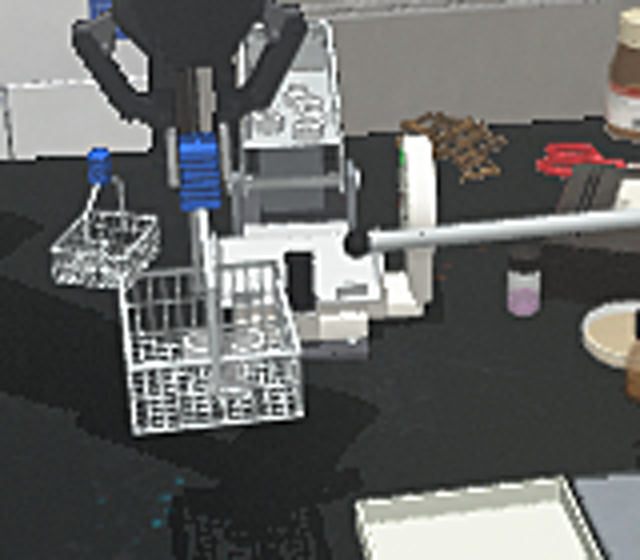

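The basket hangs level from the gripper with nuts in it, ahead of the rod's ball at montage (356,243). Threading it on.

Emit:
send_rows([
  [[-0.003,0.06,0,0,0.8],[-0.006,0.15,0,0,0.8],[-0.01,0.24,0,0,0.8],[-0.012,0.33,0,0,0.8],[-0.013,0.41,0,0,0.8],[-0.013,0.46,0,0,0.8],[-0.013,0.49,0,0,0.8],[-0.013,0.495,0,0,0.8]],
])

```text
time_s: 59.9
eef_pos: [530.8, -259.1, 329.1]
eef_rot: [-2.176, -2.265, 0.0]
wrist_force: [0.0, 0.5, -1.8]
grip_width: 0.259
gripper_force: 108.3
```

```bash
python3 - <<'E'
from h import *
st();plan([(615,-256.5,329,2)])
b=shot("side");print(blue(b,(270,190,330,260)),proj(b,[530,-260,313]))
E
```

```text
t 59.9 pos [ 530.8 -259.1  329.1] w 0.259 f [ 0.   0.5 -1.8] gf 108.29714298248291
q [-0.474  0.295  1.635 -0.     1.212 -0.514]
(615, -256.5, 329, 2) -> [-0.004  0.421  0.001  0.006]
[(151, array([307.3, 218.5]), array([303, 210,  10,  19]))] [306.1 219.7]
```

Emit:
send_rows([
  [[0,0.05,0,0,0.8],[0,0.12,0,0,0.8],[0,0.2,0,0,0.8],[0,0.28,0,0,0.8],[-0.002,0.35,0,0,0.8],[-0.004,0.4,0,0,0.8],[-0.004,0.421,0,0,0.8],[-0.004,0.421,0,0,0.8]],
])

```text
time_s: 60.75
eef_pos: [614.9, -256.8, 329.0]
eef_rot: [-2.177, -2.265, 0.0]
wrist_force: [-0.2, 0.5, -2.8]
grip_width: 0.263
gripper_force: 108.3
```

Emit:
send_rows([
  [[0,0,0.03,0,0.8],[0,0,0.06,0,0.8],[0,0,0.09,0,0.8],[0,0,0.11,0,0.8],[0,0,0.115,0,0.8],[0,0,0.115,0,0.8],[0,0,0.115,0,0.8],[0,0,0.115,0,0.8]],
])

```text
time_s: 61.55
eef_pos: [614.7, -257.0, 306.7]
eef_rot: [2.177, 2.264, 0.0]
wrist_force: [-0.4, -0.1, -2.5]
grip_width: 0.261
gripper_force: 108.3
```

Emit:
send_rows([
  [[0,0,0.01,0,0.8],[0,0,0.01,0,0.8],[0,0,0.02,0,0.8],[0,0,0.02,0,0.8],[0,0,0.02,0,0.8],[0,0,0.02,0,0.8],[0,0,0.02,0,0.8],[0,0,0.02,0,0.8]],
])

```text
time_s: 62.35
eef_pos: [614.4, -256.9, 302.3]
eef_rot: [-2.177, -2.265, -0.0]
wrist_force: [0.3, 0.4, -2.9]
grip_width: 0.258
gripper_force: 108.4
```

Emit:
send_rows([
  [[0,0,0.005,0,0.8],[0,0,0.01,0,0.8],[0,0,0.01,0,0.8],[0,0,0.01,0,0.8],[0,0,0.01,0,0.8],[0,0,0.01,0,0.8],[0,0,0.01,0,0.8],[0,0,0.01,0,0.8]],
])

```text
time_s: 63.15
eef_pos: [614.6, -257.0, 301.7]
eef_rot: [2.177, 2.264, 0.001]
wrist_force: [-3.3, 0.8, 4.8]
grip_width: 0.261
gripper_force: 109.5
```

Emit:
send_rows([
  [[0,0,0.005,0,0.8],[0,0,0.01,0,0.8],[0,0,0.01,0,0.8],[0,0,0.01,0,0.8],[0,0,0.01,0,0.8],[0,0,0.01,0,0.8],[0,0,0.01,0,0.8],[0,0,0.01,0,0.8]],
])

```text
time_s: 63.95
eef_pos: [614.7, -257.1, 301.4]
eef_rot: [2.176, 2.263, 0.001]
wrist_force: [-6.2, 2.3, 13.8]
grip_width: 0.264
gripper_force: 110.7
```

Emit:
send_rows([
  [[0,0,-0.006,0,0.8],[0,0,-0.012,0,0.8],[0,0,-0.012,0,0.8],[0,0,-0.012,0,0.46],[0,0,-0.012,0,0.43],[0,0,-0.012,0,0.4],[0,0,-0.012,0,0.36],[0,0,-0.012,0,0.3]],
])

```text
time_s: 64.75
eef_pos: [614.4, -256.9, 300.3]
eef_rot: [-2.177, -2.264, 0.0]
wrist_force: [0.2, 0.1, 0.2]
grip_width: 0.346
gripper_force: 0.0
```

```bash
python3 - <<'E'
from h import *
st();b=shot("side");print(blue(b,(320,190,370,250)),"exp knob mid",proj(b,[614.7,-257,286.5]),"if at y+5",proj(b,[614.7,-252,286.5]))
E
```

```text
t 64.75 pos [ 614.4 -256.9  300.3] w 0.346 f [0.2 0.1 0.2] gf 0.0
q [-0.414  0.439  1.491  0.     1.212 -0.453]
[(154, array([341.6, 225.5]), array([336, 217,  12,  19]))] exp knob mid [340.7 226.6] if at y+5 [340.3 225.7]
```

Emit:
send_rows([
  [[0,0,0,0,0.2],[0,0,0,0,0.1],[0,0,0,0,0],[0,0,-0.1,0,0],[0,0,-0.25,0,0],[0,0,-0.45,0,0],[0,0,-0.6,0,0],[0,0,-0.6,0,0]],
])

```text
time_s: 65.6
eef_pos: [616.1, -257.6, 426.6]
eef_rot: [2.171, 2.258, 0.005]
wrist_force: [0.6, 0.9, 0.1]
grip_width: 0.502
gripper_force: 0.0
```

Emit:
send_rows([
  [[-0.2,0,0,0,0],[-0.2,-0.2,0,0,0],[-0.2,-0.45,0,0,0],[-0.2,-0.7,0,0,0],[-0.2,-0.95,0,0,0],[-0.2,-0.95,0,0,0],[-0.2,-0.95,0,0,0],[-0.2,-0.95,0,0,0]],
])

```text
time_s: 66.4
eef_pos: [427.0, -304.5, 420.7]
eef_rot: [2.177, 2.264, 0.0]
wrist_force: [0.1, 0.4, -0.3]
grip_width: 0.501
gripper_force: 0.0
```

```bash
python3 - <<'E'
from h import *
st();b=shot("side");a=shot("top");k=blue(b,(320,190,370,250)),blue(a,(345,190,395,260));print(k)
print("exp",proj(b,[614.7,-257,286.5]),proj(a,[614.7,-257,295]))
if k[1]: print(tri(a,k[1][0][1],b,k[0][0][1]))
print("pointer",red(a,(255,228,285,250)),"lever",red(a,(276,262,290,275)))
# bench strays: bright small blobs on the dark bench, compare with first picture
import pickle;a0,b0=pickle.load(open("c0.pkl","rb"))
d=np.abs(np.array(b["pixels"]).astype(int)-np.array(b0["pixels"]).astype(int)).max(2)
m=cv2.morphologyEx((d>50).astype(np.uint8),cv2.MORPH_OPEN,np.ones((2,2)))
n,_,S,C=cv2.connectedComponentsWithStats(m)
for i in range(1,n):
    if S[i,4]>12 and C[i][1]>180: print("side diff",S[i].tolist())
nutview(b)
E
```

```text
t 66.4 pos [ 427.  -304.5  420.7] w 0.501 f [ 0.1  0.4 -0.3] gf 0.0
q [-0.642  0.114  1.656  0.     1.371 -0.682]
([(162, array([341.7, 225.4]), array([336, 217,  12,  19]))], [(20, array([368.6, 208.4]), array([367, 206,   5,   6]))])
exp [340.7 226.6] [370.2 211.7]
(array([ 623. , -253.3,  290.4]), np.float64(11.4))
pointer [(7, [264.0, 242.7], [261, 242, 7, 3])] lever [(9, [279.3, 268.6], [278, 267, 3, 4])]
side diff [54, 185, 30, 43, 745]
side diff [85, 184, 5, 13, 31]
side diff [272, 186, 2, 7, 14]
side diff [108, 189, 70, 141, 4592]
side diff [95, 191, 4, 8, 18]
side diff [337, 218, 12, 11, 97]
side diff [336, 230, 13, 20, 100]
side diff [327, 242, 11, 15, 56]
side diff [351, 249, 11, 19, 89]
side diff [317, 257, 49, 32, 687]
side diff [243, 260, 49, 66, 913]
side diff [328, 281, 12, 14, 80]
side diff [265, 296, 5, 4, 16]
side diff [242, 302, 4, 5, 13]
side diff [323, 307, 32, 19, 229]
side diff [356, 317, 7, 6, 26]
side diff [269, 341, 11, 11, 100]
side diff [296, 361, 11, 12, 114]
side diff [205, 397, 9, 17, 55]
+.=**.::+======+++***++**********+++++
=.-**..:#::-------=+++++*
[... 717 characters left out ...]
++++@*=@@@@%%%#**#++**+*#%%#@==++++++
+++==@*+=*+*+%%#***@%%%@@+%%=@==++++++
+++=+@*@+**+*@#%#***%++***@%=@=+++++++
+++++@*+*@@###%%%%#*@=+##+@#+*=+++++++
++++====%*++#**%%%##*%@@@%##*#=+++++++
++++++*=*@%++*@=#%%@***#%*##*%=+++++++
++++++==*******=#%#=+**+*@##*#=+++++++
+++++++=#**#*#*=%%*@%%%@@=#%##.+++++++
+++++%+=%*****++%%**+*+**=%%%*-+++++++
+++++#+=@##**#*%%%***###*=%%%+#++++++.
+++++#+=@%%%%%%%%%+**#***#%%@@+..:::::
++++=*%@%%%%%%%%%%@####*#%%@@@+.::::::
=....#@@@@@@@@%###+**++==-:::-#.::::::
:::.:%...:--:-------------...-#.::::::
:::::%:..:--------------=-:::-#.::::::
:::::#-:::=---------------...-+.::::::
:::::+-:::=---------------:::-+-+:::::
:::=-+-.::=---------------::::+-#-.:::
```

The basket hangs still on the rod (knob at side px (341.7,225.4), unchanged), the bin is level and no stray nuts show. Handing in.

```bash
python3 - <<'E'
from h import *
print(arm.finish_job())
E
```

```text
the job is handed in; nothing more can be done
None
```

The job is handed in: all four stray nuts went back into the bin, three nuts were dosed with the pointer reading in the green band, the bin was let down level, and the loaded basket hangs near the middle of the rod.

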